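Weigh two look-alike cells and fit the heavier one in the fan

TASK

Two look-alike rechargeable cells lie in the charger; one is a sham with far less in it. Lay them gently on opposite pans of the scales, let go of both and let the beam come to rest, then fit the heavier cell into the battery bay on the fan's foot: push the spring plate back with the cell's flat end, bring the button end down inside the plus plate without ramming or bending either contact, and leave it lying flat on the bay floor, sprung tight against the plus plate. The lighter cell stays on its pan; leave the mug, the spinning top and the cashbox alone.

Things in the scene. Friction and masses are not known exactly. Their poses are not given: they have to be found in the camera images.
- cell_1: one of two look-alike cells: grey cylinder, diameter 32 mm, 70 mm long over all, lying on its side; one end flat, in the middle of the other a steel button 12 mm wide, 2 mm high (within the 70). One weighs 135-165 g, the other 60-90 g. Origin on the axis, half way along the 70 mm; x points along the axis to the button (flat end at x = -35 mm); it may have rolled about x
- cell_2: one of two look-alike cells: grey cylinder, diameter 32 mm, 70 mm long over all, lying on its side; one end flat, in the middle of the other a steel button 12 mm wide, 2 mm high (within the 70). One weighs 135-165 g, the other 60-90 g. Origin on the axis, half way along the 70 mm; x points along the axis to the button (flat end at x = -35 mm); it may have rolled about x
- cell_1_button (a point): centre of the outer face of this cell's button, on the axis, 35 mm along x from the cell's origin
- cell_2_button (a point): centre of the outer face of this cell's button, on the axis, 35 mm along x from the cell's origin
- charger: black charger, fixed, 118 x 150 mm; origin: centre of the underside. At the start a cell lies in each open bay, at y = +40 and -40 mm, along x, button to +x, axis 28 mm above the table, on a floor 12 mm high with rails 5.5 mm high each side (outer faces 17.5 mm from the axis). End stops 32 mm high at x = -43 and +41 mm, open at the sides
- scales: grey equal-arm counter scales, fixed, base 100 x 300 mm; origin: centre of the underside, y along the beam. Pans at y = +130 mm (left) and -130 mm (right); in the middle a needle plate up to 123 mm high
- pan_left: left (+y) pan: round dish, 128 mm over the rim; origin: centre of its underside. Flat floor 4 mm above it, 58 mm across, then sloping up to the rim at 12 mm. A cell laid across the middle rests by its ends on the slopes, axis 21 mm above the origin. Stays level, moves only up and down, +-10 mm about z = 88 mm, opposite to the other pan; yields to under 2 N till its hard stop. Over 20 N on a pan harms it
- pan_right: right (-y) pan: round dish, 128 mm over the rim; origin: centre of its underside. Flat floor 4 mm above it, 58 mm across, then sloping up to the rim at 12 mm. A cell laid across the middle rests by its ends on the slopes, axis 21 mm above the origin. Stays level, moves only up and down, +-10 mm about z = 88 mm, opposite to the other pan; yields to under 2 N till its hard stop. Over 20 N on a pan harms it
- beam (a joint): beam angle, rad: 0 level (as when empty), +0.08 fully down on the left, -0.08 fully down on the right. The heavier cell takes its pan down to the stop in about a second
- fan: white desk fan, fixed, foot 265 x 130 x 16 mm, open battery bay at its front (-x). Origin: underside of the foot, below the plus plate's face; +x to the column. Behind the bay a housing 46 mm high (knob to 66 mm) from x = 30 mm, the column at x = 105 mm, the cage (180 mm wide, to 295 mm high) from x = 90 mm; in front the spring housing, x = -119 to -86 mm, 52 mm high
- bay (a point): where a rightly fitted cell has its origin: 35 mm before the plus plate's face, 16 mm above the bay floor, which is 16 mm above the table. x, as the fan's, points from the spring to the plus plate, as the cell's x must. Rails 5.5 mm high (outer faces 17.5 mm from the middle) run 25 mm either way along the floor; the bay is open above and at the sides
- spring_plate: steel plate, 24 mm wide, 2 to 31 mm above the bay floor, sprung, sliding only along the fan's x. Origin: foot of its face towards the plus plate, at floor height. Free, it is 64.5 mm from the plus plate: a cell goes in only with it pushed back at least 5.5 mm; solid at 7 mm. 2.4 N starts it, plus 1.2 N per mm: 9 N at 5.5 mm, 10.8 N at 7 mm. Over 20 N on it bends it
- plus_plate: fixed steel plate 26 mm wide, 4 mm thick, 18 mm high above the bay floor; the button bears on its face towards the spring. Origin: foot of that face, at floor height. A cell passes over it only with its underside over 18 mm above the floor. Behind it lie 26 mm of flat foot. Over 20 N on it bends it
- cashbox: bystander: black cashbox, fixed, hinged lid shut, 150 x 200 mm, 85 mm high plus a knob; origin: centre of the underside
- cashbox_lid (a joint): lid of the cashbox, rad, 0 shut
- mug: bystander: aluminium mug, 76 mm across, 85 mm high, handle at its +y; origin: centre of the underside
- top: bystander: wooden spinning top, 52 mm across, 60 mm high, standing point up on its flat crown; origin: centre of the underside
Things that resemble listed ones, but are neither listed nor needed, are in the scene too. Leave any pink look-alike of the cell_2 alone. Leave any yellow look-alike of the cell_1 alone.

How it is judged:
On the way:
1. the two cells lie on opposite pans, let go, and the beam rests fully down on one side (contact force between the fingers and cell_1 below 0.1 N and contact force between the fingers and cell_2 below 0.1 N and linear speed of each of cell_1, cell_2 below 0.02 m/s and ((distance between cell_1 and pan_left below 0.045 m and contact force between cell_1 and pan_left above 0.2 N and distance between cell_2 and pan_right below 0.045 m and contact force between cell_2 and pan_right above 0.2 N) or (distance between cell_1 and pan_right below 0.045 m and contact force between cell_1 and pan_right above 0.2 N and distance between cell_2 and pan_left below 0.045 m and contact force between cell_2 and pan_left above 0.2 N)) and (value of joint beam above 0.06 rad or value of joint beam below -0.06 rad)), for 0.3 s.
At the end, for the whole second after the job is handed in: heavier cell in the bay within 3 mm along, 5 mm across, 3 mm in height, 0.08 rad; button towards and pressed on the plus plate (over 3 N), flat end on the spring plate (over 5 N); lighter cell (under 1.1 N) lying on a pan; both still and let go (contact force between the fingers and cell_1 below 0.1 N and contact force between the fingers and cell_2 below 0.1 N and linear speed of each of cell_1, cell_2 below 0.02 m/s and ((x of cell_1 in the frame of bay between -0.003 and 0.003 m and y of cell_1 in the frame of bay between -0.005 and 0.005 m and z of cell_1 in the frame of bay between -0.003 and 0.003 m and x of cell_1_button in the frame of bay above 0.03 m and angle between the x axis of cell_1 and the x axis of bay, either way round below 0.08 rad and contact force between cell_1 and spring_plate above 5 N and contact force between cell_1 and plus_plate above 3 N and ((distance between cell_2 and pan_left below 0.045 m and contact force between cell_2 and pan_left between 0.2 and 1.1 N) or (distance between cell_2 and pan_right below 0.045 m and contact force between cell_2 and pan_right between 0.2 and 1.1 N))) or (x of cell_2 in the frame of bay between -0.003 and 0.003 m and y of cell_2 in the frame of bay between -0.005 and 0.005 m and z of cell_2 in the frame of bay between -0.003 and 0.003 m and x of cell_2_button in the frame of bay above 0.03 m and angle between the x axis of cell_2 and the x axis of bay, either way round below 0.08 rad and contact force between cell_2 and spring_plate above 5 N and contact force between cell_2 and plus_plate above 3 N and ((distance between cell_1 and pan_left below 0.045 m and contact force between cell_1 and pan_left between 0.2 and 1.1 N) or (distance between cell_1 and pan_right below 0.045 m and contact force between cell_1 and pan_right between 0.2 and 1.1 N))))); the robot touches nothing.
It fails at once if the spring plate or the plus plate is loaded with more than 20 N (contact force between any of spring_plate, plus_plate and anything else above 20 N).
It fails at once if a pan is pressed with more than 20 N (contact force between any of pan_left, pan_right and anything else above 20 N).
It fails at once if the mug or the top is shifted more than 20 mm, or the cashbox lid is lifted (distance of any of mug, top from where it was at the start of the episode above 0.02 m or value of joint cashbox_lid above 0.1 rad).
It also fails if it takes over 72 s, if anything falls off the work surface, if the arm or the gripper's body presses on something with over 40 N, if the wrist force passes 120 N, or if a joint passes its speed limit or range.

ROBOT

A 6-joint arm with a two-finger parallel gripper is mounted at the origin on the work surface. World frame = base frame: x ahead of the robot, y to its left, z up, the work surface at z = 0. Lengths are in m, angles in rad, forces in N, time in s.
With the tool pointing down it reaches from about 0.3 to 0.75 m from the base axis. Payload 8.5 kg.
Tool frame: the origin (TCP) lies between the finger pads; the fingertips stand 11 mm ahead of it and the grasp point (between the pads) lies 8 mm behind it (ctrl.tip_reach is the distance from the TCP to the fingertips, in m); z points along the fingers, y is the direction in which the jaws open and shut (so a half turn about z gives the same grasp; the last joint's range is limited). The gripper opens to 85 mm and grips with 20 to 120 N. Pads are 22 mm wide; open, the fingers measure 114 mm over their backs; the gripper's body (76 mm by 85 mm) begins 54 mm behind the grasp point. The pads swing forward as they close: fully open they stand 13 mm farther back than shut.
Start: joints at [-1.557, 0.381, 1.297, -0, 1.464, -0.215], TCP at [0.125, -0.536, 0.242] pointing down, gripper open.
Joint ranges: [-3.11, 3.11], [-0.89, 2.33], [0.22, 2.48], [-1.42, 4.56], [0.17, 2.85], [-2.88, 2.88]. Speed limits (rad/s): [2.39, 2.39, 3.14, 3.14, 3.14, 3.14].

INTERFACE

Orientations are given as a rotation vector (axis times angle).
In Python, from station import ctrl gives the robot as it stands.
- The arm moves only by the tool drive_tool, never from a script. Its argument "rows" is a list of rows, each an object of numbers: "tx", "ty", "tz": the shift along the world's x, y, z in m; "rx", "ry", "rz": the turn, a rotation vector about the world's x, y, z in degrees; "hand": the finger opening in m, from 0 to 0.0854. A call has 1 to 20 rows; each row is the pose to reach, as a shift and turn from the pose measured when the call began; what a row does not reach only later rows make up. A row lasts 1/8 s, in which the tool goes at most 62.5 mm and 10.7 degrees, less where a joint would pass 70% of its speed; a pose out of reach is approached as far as the arm can. A call with a gripper value outside its range is refused whole. The fingers move at their own pace and stop on an object; "grip_force" is the grip in N (left out, the last holds). Time passes only in rows, so rows that repeat a pose let the fingers close. It gives the time, the measured TCP pose, the force and the opening at its end, in the units of the state.
- ctrl.sense(): the state, without advancing time (a new reading comes with each control period).
- ctrl.snapshot(name): name is "scene" or "side" or "wrist"; returns a dict with "color" (420x560x3 uint8, red, green, blue), "K" (3x3 intrinsics, pixels), "dist_coeffs" ([k1, k2, p1, p2, k3] as OpenCV has them; the pictures are not rectified), "rvec" (rotation vector, rad) and "tvec" (3), from world to camera coordinates, as OpenCV has them; the wrist camera has in their place "T_tool_cam" (4x4, takes a point from camera to tool coordinates, whose origin is the TCP and whose axes are the flange's). Camera axes: x right, y down, z forward; pixel columns grow to the right and rows downward; lengths in m; the calibration is good to about 2 mm. A picture is of the moment at which its call begins: read the wrist's pose just before it. There is no depth.
- ctrl.close_job(): hands the job in, once; it reports no verdict.
Trained networks look in a picture, given as the dict that the camera call returned (one of the last four; its "shot" number tells which), for a name from the list of things; names that differ only in an ending like _2 or _b are one class to them, and where a whole thing is asked for, a point or a joint stands for the part that bears it (a point fixed in the world has none). Each returns a list of dicts, best first, with "confidence" (0 to 1); they miss things now and then, are a little off and sometimes report something else, mostly with a low value. They report only what shows in the picture. A call takes as long as a camera call. They do not tell look-alikes from the thing itself.
- ctrl.spot_in(picture, query): "at" ([x, y, z] in m, in the coordinates of the camera as it stood for that picture, good to about 4 mm: the middle of the surface that is visible of it).
- ctrl.regions_of(picture, query): "mask" (420x560 bool, what is visible of it).
- ctrl.place_of(picture, query): "at" ([x, y, z] in m, in the coordinates of the camera as it stood for that picture, good to about 4 mm: a listed point, or the origin of a listed thing).
The state is a dict: "time": time; "q": joint angles; "joint_vel": joint speeds; "effort": joint torques, N m; "tool_pos": TCP position; "ee_rot": TCP orientation; "wrist_force": force on the tool from outside, world axes, zero at the start; "torque": the same for the moment, N m; "opening": finger opening in m.
Only numpy, scipy, OpenCV 4.12 (cv2) and the standard library are available. Lean on these libraries where they do the work, as an engineer would, in place of code of your own. Each camera call takes 0.05 s, during which the arm holds its last target.

## Working session

There is one attempt and no reset: what is moved stays moved. The work goes in short steps, Python scripts to look and compute and a tool call to move; the robot and the scene stay as the last step left them, time stands still between calls to the robot, and variables do not carry over. Pictures are saved under pics/ and viewed, and the job is handed in when it is done.

Besides the shell and the picture viewer there is one more tool, called after "Request:" as name(argument=value, ...), one argument or row to a line, values as JSON. drive_tool: Moves the arm, as the interface text tells. Its arguments: {"type":"object","properties":{"rows":{"type":"array"},"grip_force":{"type":"number"}},"required":["rows"]}

```bash
mkdir -p pics; ls; cat > h.py <<'E'
import numpy as np, cv2
from station import ctrl
def save(p,name,crop=None,scale=1):
    im=p["color"][:,:,::-1].copy()
    if crop: x0,y0,x1,y1=crop; im=im[y0:y1,x0:x1]
    if scale!=1: im=cv2.resize(im,None,fx=scale,fy=scale,interpolation=cv2.INTER_CUBIC)
    cv2.imwrite("pics/"+name,im)
def cam_T(p,st=None):
    """camera->world R,t"""
    if "rvec" in p:
        R=cv2.Rodrigues(np.array(p["rvec"],float))[0]; t=np.array(p["tvec"],float).ravel()
        return R.T,-R.T@t
    T=np.array(p["T_tool_cam"]); Rt=cv2.Rodrigues(np.array(st["ee_rot"],float))[0]
    return Rt@T[:3,:3], Rt@T[:3,3]+np.array(st["tool_pos"])
def toW(p,a,st=None):
    R,t=cam_T(p,st); return R@np.array(a)+t
def pix2plane(p,uv,z,st=None):
    R,t=cam_T(p,st)
    n=cv2.undistortPoints(np.array([[uv]],float),np.array(p["K"]),np.array(p["dist_coeffs"]))[0,0]
    d=R@np.array([n[0],n[1],1]); return t+d*(z-t[2])/d[2]
def proj(p,X,st=None):
    R,t=cam_T(p,st); Rc=R.T; tc=-R.T@t
    return cv2.projectPoints(np.array(X,float).reshape(-1,3),cv2.Rodrigues(Rc)[0],tc,np.array(p["K"]),np.array(p["dist_coeffs"]))[0].reshape(-1,2)
E
python3 - <<'E'
from h import *
st=ctrl.sense(); print(st)
for n in ["scene","side"]:
    p=ctrl.snapshot(n); save(p,n+"0.png"); print(n,cam_T(p)[1])
    for q in ["cell_1","charger","scales","pan_left","pan_right","fan","bay","spring_plate","plus_plate","cashbox","mug","top","cell_1_button"]:
        for r in ctrl.place_of(p,q)[:4]: print(q,np.round(toW(p,r["at"]),3),round(r["confidence"],2),proj(p,toW(p,r["at"]))[0].round())
p=ctrl.snapshot("wrist"); save(p,"wrist0.png")
E
```

```text
pics
{'time': 0.0, 'q': array([-1.55731526e+00,  3.81206130e-01,  1.29828745e+00, -2.04185617e-05,
        1.46358430e+00, -2.15312752e-01]), 'joint_vel': array([ 0.00156208,  0.00197611, -0.00112902, -0.00070142, -0.00221196,
       -0.00052936]), 'effort': array([-5.31117767e-04, -4.48467135e+01, -2.31282198e+01, -2.24054561e-04,
        4.78867340e-03,  2.14223476e-06]), 'tool_pos': array([ 0.1247236 , -0.53537991,  0.24169732]), 'ee_rot': array([-3.11958814e+00, -3.58439656e-01, -2.03217251e-04]), 'wrist_force': array([-0.21616572,  0.29765484, -0.93665394]), 'torque': array([-0.00445615, -0.02731863,  0.01236623]), 'opening': 0.08525535836606814}
scene [1.04065021 0.6082203  0.89905344]
cell_1 [ 0.337 -0.107  0.012] 0.78 [309. 168.]
cell_1 [ 0.468 -0.081  0.033] 0.75 [281. 187.]
cell_1 [ 0.315 -0.219  0.019] 0.58 [291. 145.]
charger [ 0.467 -0.124 -0.002] 0.85 [272. 187.]
scales [ 0.512  0.249 -0.001] 0.8 [353. 277.]
pan_left [0.5   0.375 0.089] 0.83 [403. 287.]
pan_right [0.516 0.117 0.085] 0.96 [318. 224.]
fan [ 0.536 -0.345  0.001] 0.6 [211. 158.]
fan [0.512 0.244 0.002] 0.15
[... 838 characters left out ...]
les [ 0.472 -0.16   0.03 ] 0.7 [237. 295.]
scales [ 0.506  0.25  -0.003] 0.62 [241. 177.]
pan_left [0.507 0.38  0.091] 0.92 [237. 121.]
pan_right [0.518 0.116 0.093] 0.8 [249. 179.]
fan [ 0.542 -0.34  -0.002] 0.85 [285. 391.]
bay [ 0.505 -0.349  0.033] 0.57 [264. 390.]
spring_plate [ 0.474 -0.358  0.017] 0.55 [246. 402.]
plus_plate [ 0.535 -0.344  0.016] 0.5 [282. 390.]
cashbox [ 0.711 -0.019  0.001] 0.62 [339. 243.]
mug [0.702 0.156 0.002] 0.79 [319. 193.]
top [ 0.391  0.047 -0.001] 0.61 [197. 233.]
top [ 0.47  -0.352  0.014] 0.42 [243. 399.]
top [ 0.54  -0.342 -0.004] 0.3 [284. 393.]
cell_1_button [ 0.312 -0.253  0.018] 0.92 [149. 350.]
cell_1_button [ 0.505 -0.157  0.024] 0.81 [254. 294.]
```

View pics/scene0.png

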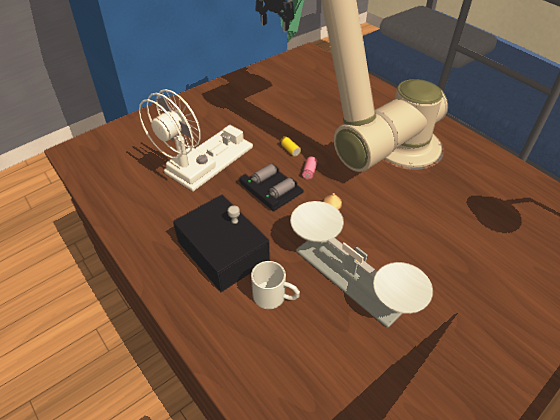

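View pics/side0.png

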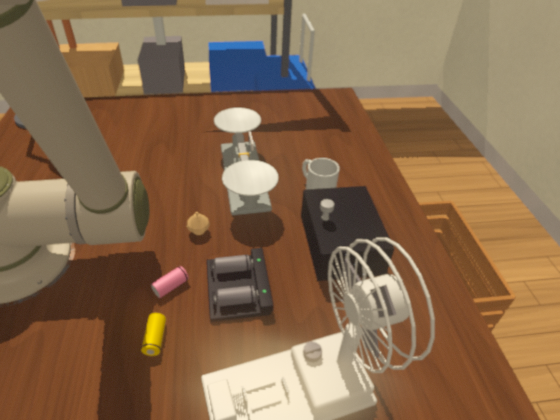

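View pics/wrist0.png

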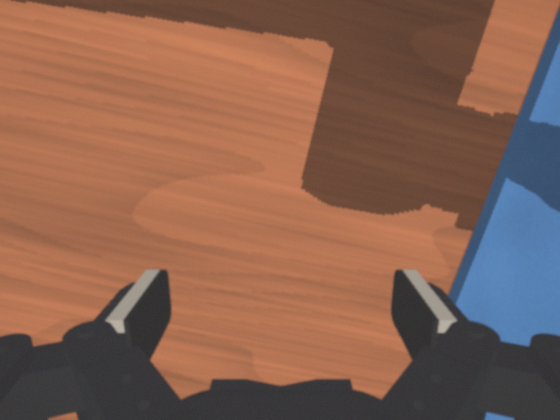

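Real candidates: the grey cells in the charger at scene pixels (265,173) and (283,187). The look-alikes are yellow (290,146) and pink (310,168), which I'll leave alone. Next I'll move for a close wrist view.

```bash
python3 - <<'E'
from h import *
st=ctrl.sense(); print(ctrl.tip_reach)
p=ctrl.snapshot("wrist"); np.set_printoptions(suppress=True,precision=4)
print(p["T_tool_cam"],p["K"]); R=cv2.Rodrigues(st["ee_rot"])[0]; print(R)
print(proj(p,[st["tool_pos"]+R@np.array([0,0,.011])],st))
q=ctrl.snapshot("side"); save(q,"sidecrop.png",(130,220,330,420),3.0)
E
```

```text
0.011
[[ 0.0015 -0.9622 -0.2723  0.0693]
 [ 1.      0.0013  0.001  -0.0014]
 [-0.0006 -0.2723  0.9622 -0.1309]
 [ 0.      0.      0.      1.    ]] [[374.1068   0.     280.7224]
 [  0.     374.1068 209.9749]
 [  0.       0.       1.    ]]
[[ 0.9739  0.2268 -0.    ]
 [ 0.2268 -0.9739  0.    ]
 [-0.     -0.     -1.    ]]
[[283.6442 277.5665]]
```

View pics/sidecrop.png

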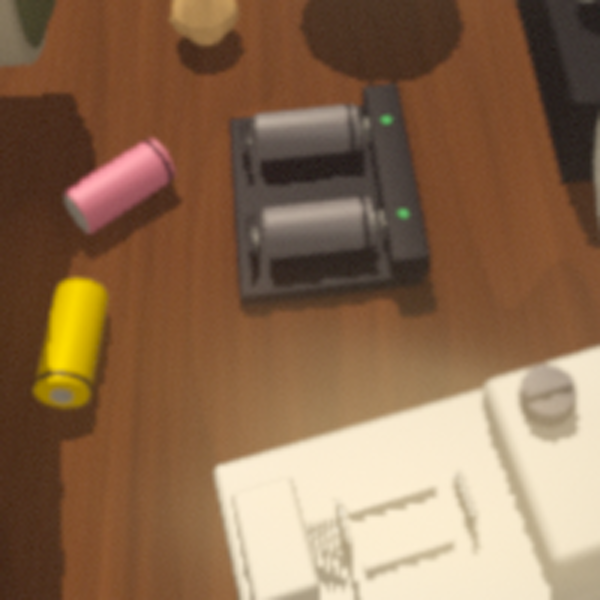

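The crop shows both grey cells in the charger with their buttons toward the LEDs (+x). The pink and yellow ones lie outside it. Moving to a view of both the charger and the bay.

Request:
drive_tool(
  rows=[
    {"tx": 0.04,"ty": 0.04,"tz": 0.03,"rz": -4},
    {"tx": 0.08,"ty": 0.08,"tz": 0.05,"rz": -8},
    {"tx": 0.12,"ty": 0.12,"tz": 0.05,"rz": -13},
    {"tx": 0.16,"ty": 0.16,"tz": 0.05,"rz": -13},
    {"tx": 0.2,"ty": 0.2,"tz": 0.05,"rz": -13},
    {"tx": 0.24,"ty": 0.24,"tz": 0.05,"rz": -13},
    {"tx": 0.27,"ty": 0.27,"tz": 0.05,"rz": -13},
    {"tx": 0.295,"ty": 0.295,"tz": 0.05,"rz": -13,"hand": 0.055},
    {"tx": 0.295,"ty": 0.295,"tz": 0.05,"rz": -13,"hand": 0.055},
    {"tx": 0.295,"ty": 0.295,"tz": 0.05,"rz": -13,"hand": 0.055},
    {"tx": 0.295,"ty": 0.295,"tz": 0.05,"rz": -13,"hand": 0.055},
  ],
  grip_force=60,
)

```text
$.rows[0]: bad value
```

```bash
python3 - <<'E'
from h import *
st=ctrl.sense(); np.set_printoptions(suppress=True,precision=4); print(st["time"],st["tool_pos"],st["ee_rot"],st["opening"],st["joint_vel"])
p=ctrl.snapshot("wrist"); save(p,"w1.png"); import pickle; pickle.dump((st,p),open("w1.pkl","wb"))
for q in ["cell_1","cell_1_button","charger","bay","spring_plate","plus_plate","fan"]:
    for r in ctrl.place_of(p,q)[:4]: 
        W=toW(p,r["at"],st); print(q,np.round(W,4),round(r["confidence"],2),proj(p,W,st)[0].round())
E
```

```text
1.55 [ 0.1247 -0.5357  0.2423] [ 3.121   0.3587 -0.    ] 0.08548241107315531 [-0.0014 -0.0006  0.0008 -0.0005 -0.0013  0.0002]
```

View pics/w1.png

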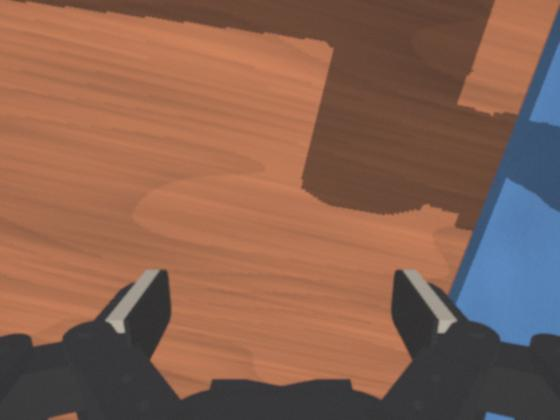

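The call was refused with no motion. I'll supply every key in each row.

Request:
drive_tool(
  rows=[
    {"tx": 0.04,"ty": 0.04,"tz": 0.03,"rx": 0,"ry": 0,"rz": -4,"hand": 0.055},
    {"tx": 0.08,"ty": 0.08,"tz": 0.05,"rx": 0,"ry": 0,"rz": -8,"hand": 0.055},
    {"tx": 0.12,"ty": 0.12,"tz": 0.05,"rx": 0,"ry": 0,"rz": -13,"hand": 0.055},
    {"tx": 0.16,"ty": 0.16,"tz": 0.05,"rx": 0,"ry": 0,"rz": -13,"hand": 0.055},
    {"tx": 0.2,"ty": 0.2,"tz": 0.05,"rx": 0,"ry": 0,"rz": -13,"hand": 0.055},
    {"tx": 0.24,"ty": 0.24,"tz": 0.05,"rx": 0,"ry": 0,"rz": -13,"hand": 0.055},
    {"tx": 0.27,"ty": 0.27,"tz": 0.05,"rx": 0,"ry": 0,"rz": -13,"hand": 0.055},
    {"tx": 0.295,"ty": 0.295,"tz": 0.05,"rx": 0,"ry": 0,"rz": -13,"hand": 0.055},
    {"tx": 0.295,"ty": 0.295,"tz": 0.05,"rx": 0,"ry": 0,"rz": -13,"hand": 0.055},
    {"tx": 0.295,"ty": 0.295,"tz": 0.05,"rx": 0,"ry": 0,"rz": -13,"hand": 0.055},
  ],
  grip_force=60,
)

```text
time: 3.2
tool_pos: [0.4195, -0.2409, 0.2923]
ee_rot: [3.141, 0.003, -0.0]
wrist_force: [-0.6, 0.2, 1.0]
opening: 0.0552
```

```bash
cat > look.py <<'E'
from h import *
import sys,pickle
np.set_printoptions(suppress=True,precision=4)
name=sys.argv[1]; qs=sys.argv[2:]
st=ctrl.sense(); print(round(st["time"],2),st["tool_pos"],st["ee_rot"],round(st["opening"],4),np.abs(st["joint_vel"]).max().round(4),st["wrist_force"])
p=ctrl.snapshot("wrist"); save(p,name+".png"); pickle.dump((st,{k:p[k] for k in p}),open(name+".pkl","wb"))
for q in qs:
    for r in ctrl.place_of(p,q)[:3]:
        W=toW(p,r["at"],st); print(q,np.round(W,4),round(r["confidence"],2),proj(p,W,st)[0].round())
E
python3 look.py w1 cell_1 cell_1_button bay spring_plate plus_plate fan
```

```text
3.2 [ 0.4195 -0.2409  0.2923] [ 3.1414  0.0031 -0.0004] 0.0552 0.0176 [-0.552   0.1857  0.9711]
cell_1 [ 0.4719 -0.0799  0.0282] 0.91 [126. 121.]
cell_1 [ 0.34   -0.1004  0.0174] 0.67 [160. 238.]
cell_1 [ 0.4702 -0.1565  0.0278] 0.65 [200. 122.]
cell_1_button [ 0.507  -0.1576  0.0274] 0.96 [199.  85.]
cell_1_button [ 0.3161 -0.2529  0.0131] 0.67 [291. 256.]
bay [ 0.5008 -0.3506  0.0351] 0.58 [393.  92.]
spring_plate [ 0.4758 -0.3566  0.0133] 0.45 [390. 117.]
plus_plate [ 0.5379 -0.3418  0.014 ] 0.56 [381.  55.]
fan [ 0.5352 -0.3402  0.0029] 0.71 [376.  59.]
```

View pics/w1.png

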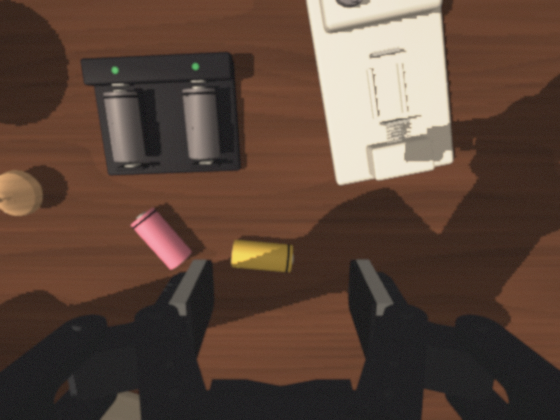

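The wrist view shows the cells at (125,125) and (201,122), the bay at (390,90), and the pink and yellow look-alikes at (163,238) and (262,256). I'll zoom in for the angles.

```bash
python3 - <<'E'
from h import *; import pickle
st,p=pickle.load(open("w1.pkl","rb"))
save(p,"w1a.png",(70,40,260,190),4); save(p,"w1b.png",(300,0,470,190),3)
E
```

```text
(no output)
```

View pics/w1a.png

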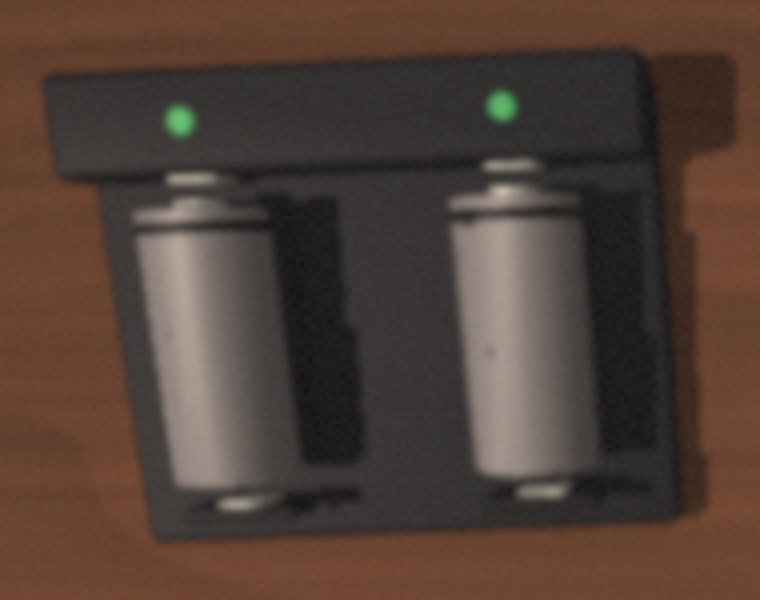

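View pics/w1b.png

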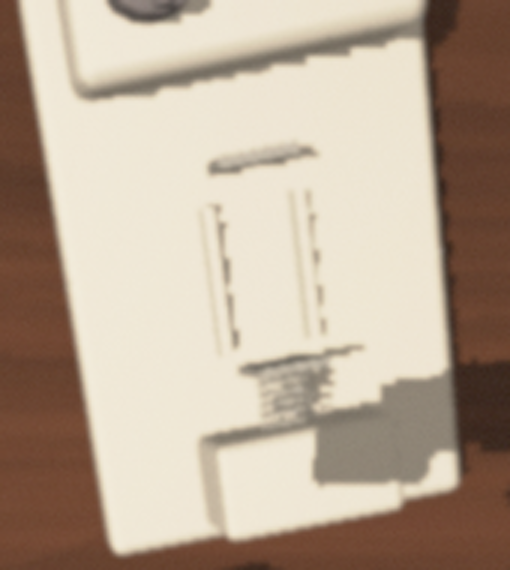

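```bash
python3 - <<'E'
from h import *; import pickle
np.set_printoptions(suppress=True,precision=4)
st,p=pickle.load(open("w1.pkl","rb"))
f=lambda u,v,z,s,o:pix2plane(p,(u/s+o[0],v/s+o[1]),z,st)[:2]
A=(70,40);B=(300,0)
def ang(a,b): d=b-a; return np.degrees(np.arctan2(d[1],d[0])),np.hypot(*d)
l1,l2=f(180,121,.032,4,A),f(502,105,.032,4,A); print("led",l1,l2,ang(l2,l1))
c1,c2=f(152,540,.012,4,A),f(680,517,.012,4,A); print("front",c1,c2,ang(c2,c1))
# cell silhouette edges at axis height z=.028 (approx): left cell
for nm,pts in dict(L=[(137,240),(177,488),(272,228),(302,484)],R=[(452,225),(478,474),(580,218),(602,470)]).items():
    q=[f(u,v,.028,4,A) for u,v in pts]; print(nm,ang(q[1],q[0]),ang(q[3],q[2]),(q[0]+q[2])/2,(q[1]+q[3])/2)
# fan
a,b=f(118,555,.016,3,B),f(460,487,.016,3,B); print("foot front",a,b,ang(b,a))
s=f(20,0,.016,3,B);print("side",ang(a,s))
r=[f(u,v,.0215,3,B) for u,v in [(205,205),(223,352),(295,188),(312,340)]]; print("rails",ang(r[1],r[0]),ang(r[3],r[2]),np.mean(r,0))
r=[f(u,v,.034,3,B) for u,v in [(210,162),(312,147)]];print("plus top",r,ang(r[1],r[0]))
# predicted
E
```

```text
led [ 0.5208 -0.0757] [ 0.5244 -0.1557] (np.float64(92.58795539470144), np.float64(0.08007535811315274))
front [ 0.4121 -0.0469] [ 0.4189 -0.1947] (np.float64(92.629576618063), np.float64(0.14796219177231534))
L (np.float64(2.7235385162092878), np.float64(0.06350471781292012)) (np.float64(1.4528367447925206), np.float64(0.06523009957145884)) [ 0.494  -0.0772] [ 0.4297 -0.0795]
R (np.float64(2.4998712497346056), np.float64(0.0632508222739608)) (np.float64(2.7700188332888946), np.float64(0.06386381624886042)) [ 0.497  -0.1568] [ 0.4335 -0.1597]
foot front [ 0.4023 -0.305 ] [ 0.4282 -0.4292] (np.float64(101.77839573033397), np.float64(0.12682865651542777))
side (np.float64(12.270551606845116), np.float64(0.18956582822138815))
rails (np.float64(11.0197858398245), np.float64(0.04914575518615569)) (np.float64(11.57772137267916), np.float64(0.05063593972148376)) [ 0.5024 -0.348 ]
plus top [array([ 0.5361, -0.3261]), array([ 0.5409, -0.3589])] (np.float64(98.34218936372021), np.float64(0.03309369571099706))
```

Request:
drive_tool(
  rows=[
    {"tx": 0.015,"ty": 0.05,"tz": -0.03,"rx": 0,"ry": 0,"rz": 2.5,"hand": 0.06},
    {"tx": 0.035,"ty": 0.1,"tz": -0.06,"rx": 0,"ry": 0,"rz": 2.5,"hand": 0.06},
    {"tx": 0.0515,"ty": 0.15,"tz": -0.1,"rx": 0,"ry": 0,"rz": 2.5,"hand": 0.06},
    {"tx": 0.0515,"ty": 0.162,"tz": -0.15,"rx": 0,"ry": 0,"rz": 2.5,"hand": 0.06},
    {"tx": 0.0515,"ty": 0.162,"tz": -0.2,"rx": 0,"ry": 0,"rz": 2.5,"hand": 0.06},
    {"tx": 0.0515,"ty": 0.162,"tz": -0.24,"rx": 0,"ry": 0,"rz": 2.5,"hand": 0.06},
    {"tx": 0.0515,"ty": 0.162,"tz": -0.255,"rx": 0,"ry": 0,"rz": 2.5,"hand": 0.06},
    {"tx": 0.0515,"ty": 0.162,"tz": -0.262,"rx": 0,"ry": 0,"rz": 2.5,"hand": 0.06},
    {"tx": 0.0515,"ty": 0.162,"tz": -0.262,"rx": 0,"ry": 0,"rz": 2.5,"hand": 0.06},
  ],
)

```text
time: 4.68
tool_pos: [0.4711, -0.0792, 0.0305]
ee_rot: [3.141, 0.07, 0.0]
wrist_force: [0.6, 0.4, 0.5]
opening: 0.0602
```

```bash
python3 look.py w2
```

```text
4.67 [ 0.4711 -0.0792  0.0305] [3.1407 0.0698 0.0003] 0.0602 0.0207 [0.5992 0.4161 0.4818]
```

View pics/w2.png

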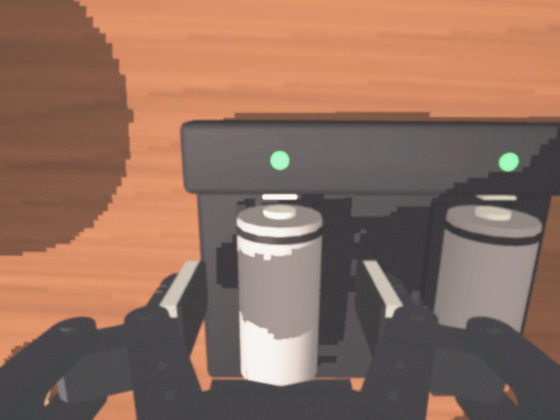

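The cell sits between the fingers at (280,290), axis aligned. I'll grip and lift.

Request:
drive_tool(
  rows=[
    {"tx": 0,"ty": 0,"tz": 0,"rx": 0,"ry": 0,"rz": 0,"hand": 0.02},
    {"tx": 0,"ty": 0,"tz": 0,"rx": 0,"ry": 0,"rz": 0,"hand": 0.02},
    {"tx": 0,"ty": 0,"tz": 0,"rx": 0,"ry": 0,"rz": 0,"hand": 0.02},
    {"tx": 0,"ty": 0,"tz": 0,"rx": 0,"ry": 0,"rz": 0,"hand": 0.02},
  ],
  grip_force=60,
)

```text
time: 5.22
tool_pos: [0.4717, -0.0795, 0.0318]
ee_rot: [3.14, 0.07, 0.004]
wrist_force: [-2.4, 0.1, 6.9]
opening: 0.0304
```

Request:
drive_tool(
  rows=[
    {"tx": 0,"ty": 0,"tz": 0.02,"rx": 0,"ry": 0,"rz": 0,"hand": 0.02},
    {"tx": 0,"ty": 0,"tz": 0.06,"rx": 0,"ry": 0,"rz": 0,"hand": 0.02},
    {"tx": 0,"ty": 0,"tz": 0.12,"rx": 0,"ry": 0,"rz": 0,"hand": 0.02},
    {"tx": 0,"ty": 0,"tz": 0.17,"rx": 0,"ry": 0,"rz": 0,"hand": 0.02},
    {"tx": 0,"ty": 0,"tz": 0.17,"rx": 0,"ry": 0,"rz": 0,"hand": 0.02},
  ],
)

```text
time: 5.85
tool_pos: [0.4728, -0.0799, 0.2055]
ee_rot: [3.136, 0.07, 0.016]
wrist_force: [0.1, -0.2, -1.3]
opening: 0.0303
```

```bash
python3 look.py w3 pan_left pan_right cell_1; python3 - <<'E'
from h import *
p=ctrl.snapshot("scene");save(p,"s1.png")
for q in ["pan_left","pan_right"]:
  for r in ctrl.place_of(p,q)[:1]: print(q,toW(p,r["at"]),r["confidence"])
E
```

```text
5.85 [ 0.4728 -0.0799  0.2055] [3.136  0.0702 0.0155] 0.0303 0.0933 [ 0.103  -0.2337 -1.3271]
cell_1 [ 0.4707 -0.0821  0.2024] 0.95 [289. 291.]
cell_1 [ 0.4698 -0.1563  0.028 ] 0.63 [371. 199.]
pan_left [0.50442803 0.37442772 0.08898243] 0.65
pan_right [0.51285681 0.11762828 0.08923421] 0.93
```

View pics/w3.png

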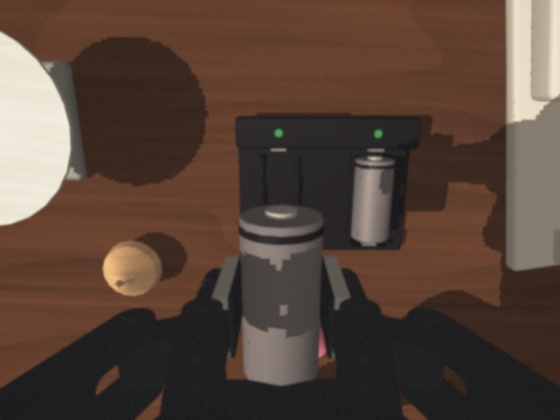

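View pics/s1.png

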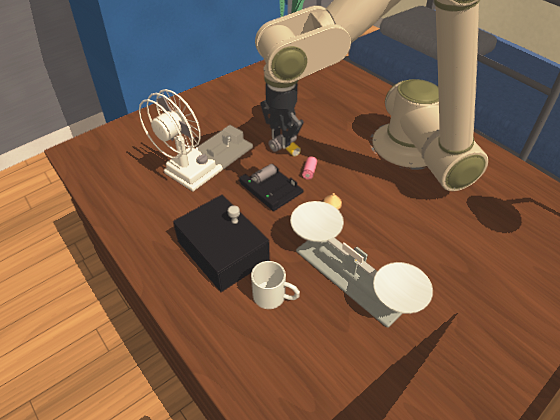

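Cell held cleanly, button forward at (282,212), with the other one still in the charger at (374,200). Carrying it over to the left pan.

Request:
drive_tool(
  rows=[
    {"tx": 0.003,"ty": 0.03,"tz": 0.005,"rx": 0,"ry": 0,"rz": 0,"hand": 0.02},
    {"tx": 0.006,"ty": 0.08,"tz": 0.005,"rx": 0,"ry": 0,"rz": 0,"hand": 0.02},
    {"tx": 0.009,"ty": 0.13,"tz": 0.005,"rx": 0,"ry": 0,"rz": 0,"hand": 0.02},
    {"tx": 0.012,"ty": 0.18,"tz": 0.005,"rx": 0,"ry": 0,"rz": 0,"hand": 0.02},
    {"tx": 0.016,"ty": 0.23,"tz": 0.005,"rx": 0,"ry": 0,"rz": 0,"hand": 0.02},
    {"tx": 0.02,"ty": 0.28,"tz": 0.005,"rx": 0,"ry": 0,"rz": 0,"hand": 0.02},
    {"tx": 0.024,"ty": 0.33,"tz": 0.005,"rx": 0,"ry": 0,"rz": 0,"hand": 0.02},
    {"tx": 0.028,"ty": 0.38,"tz": 0.005,"rx": 0,"ry": 0,"rz": 0,"hand": 0.02},
    {"tx": 0.031,"ty": 0.425,"tz": 0,"rx": 0,"ry": 0,"rz": 0,"hand": 0.02},
    {"tx": 0.032,"ty": 0.45,"tz": -0.01,"rx": 0,"ry": 0,"rz": 0,"hand": 0.02},
    {"tx": 0.032,"ty": 0.458,"tz": -0.03,"rx": 0,"ry": 0,"rz": 0,"hand": 0.02},
    {"tx": 0.032,"ty": 0.458,"tz": -0.055,"rx": 0,"ry": 0,"rz": 0,"hand": 0.02},
    {"tx": 0.032,"ty": 0.458,"tz": -0.055,"rx": 0,"ry": 0,"rz": 0,"hand": 0.02},
    {"tx": 0.032,"ty": 0.458,"tz": -0.055,"rx": 0,"ry": 0,"rz": 0,"hand": 0.02},
  ],
)

```text
time: 7.95
tool_pos: [0.5038, 0.3784, 0.1465]
ee_rot: [3.141, 0.069, 0.002]
wrist_force: [-0.4, -0.1, -0.7]
opening: 0.0302
```

```bash
python3 look.py w4 pan_left cell_1; python3 - <<'E'
from h import *
p=ctrl.snapshot("side");save(p,"s2.png",(150,60,350,260),3)
E
```

```text
7.95 [0.5038 0.3784 0.1465] [3.1407 0.0692 0.0018] 0.0302 0.01 [-0.3946 -0.1467 -0.7325]
cell_1 [0.5003 0.3747 0.1441] 0.66 [293. 295.]
```

View pics/w4.png

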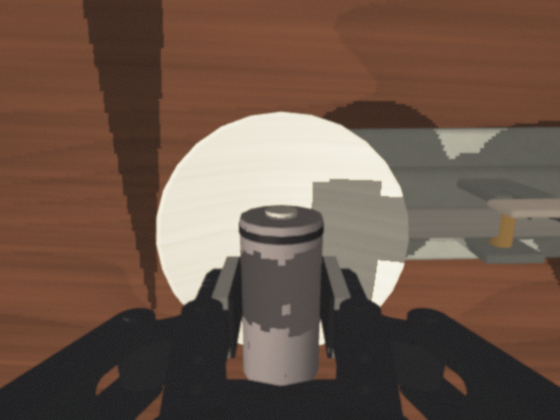

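View pics/s2.png

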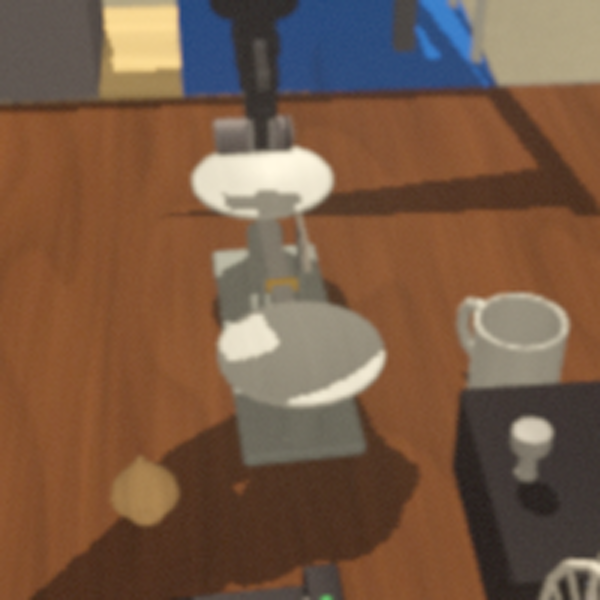

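```bash
python3 - <<'E'
from h import *; import pickle
from scipy.optimize import least_squares
st,p=pickle.load(open("w4.pkl","rb"))
im=p["color"].astype(int); 
pts=[(157,232),(408,240),(281,112),(190,154),(362,143),(178,305)]
q=np.array([pix2plane(p,u,.1,st)[:2] for u in pts]); print(q.round(4))
r=least_squares(lambda v:np.hypot(q[:,0]-v[0],q[:,1]-v[1])-v[2],[.5,.378,.064]);print(r.x,r.fun)
E
```

```text
[[0.5084 0.442 ]
 [0.5098 0.3155]
 [0.5694 0.3825]
 [0.5482 0.4246]
 [0.5571 0.3438]
 [0.4677 0.4327]]
[0.50411751 0.37900299 0.06403557] [-0.00088369 -0.00026214  0.00133566 -0.00056171 -0.00046741  0.00083929]
```

Pan centre is (0.504, 0.379), directly under the cell. Lowering.

Request:
drive_tool(
  rows=[
    {"tx": 0,"ty": 0,"tz": -0.02,"rx": 0,"ry": 0,"rz": 0,"hand": 0.02},
    {"tx": 0,"ty": 0,"tz": -0.028,"rx": 0,"ry": 0,"rz": 0,"hand": 0.02},
    {"tx": 0,"ty": 0,"tz": -0.032,"rx": 0,"ry": 0,"rz": 0,"hand": 0.02},
    {"tx": 0,"ty": 0,"tz": -0.035,"rx": 0,"ry": 0,"rz": 0,"hand": 0.02},
    {"tx": 0,"ty": 0,"tz": -0.038,"rx": 0,"ry": 0,"rz": 0,"hand": 0.02},
    {"tx": 0,"ty": 0,"tz": -0.038,"rx": 0,"ry": 0,"rz": 0,"hand": 0.02},
  ],
  grip_force=20,
)

```text
time: 8.9
tool_pos: [0.5037, 0.3786, 0.1087]
ee_rot: [-3.141, -0.07, -0.003]
wrist_force: [0.3, 1.0, -0.5]
opening: 0.0302
```

```bash
python3 look.py w5; python3 - <<'E'
from h import *
p=ctrl.snapshot("side");save(p,"s3.png",(190,80,290,220),4)
E
```

```text
8.9 [0.5037 0.3786 0.1087] [-3.1406 -0.0696 -0.0027] 0.0302 0.0034 [ 0.3065  1.0477 -0.4702]
```

View pics/s3.png

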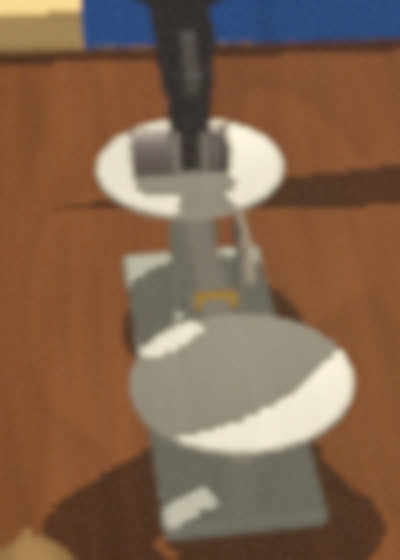

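The cell is in the dish, touching. Releasing, then rising.

Request:
drive_tool(
  rows=[
    {"tx": 0,"ty": 0,"tz": 0,"rx": 0,"ry": 0,"rz": 0,"hand": 0.034},
    {"tx": 0,"ty": 0,"tz": 0,"rx": 0,"ry": 0,"rz": 0,"hand": 0.04},
    {"tx": 0,"ty": 0,"tz": 0,"rx": 0,"ry": 0,"rz": 0,"hand": 0.048},
    {"tx": 0,"ty": 0,"tz": 0,"rx": 0,"ry": 0,"rz": 0,"hand": 0.056},
    {"tx": 0,"ty": 0,"tz": 0,"rx": 0,"ry": 0,"rz": 0,"hand": 0.06},
    {"tx": 0,"ty": 0,"tz": 0.02,"rx": 0,"ry": 0,"rz": 0,"hand": 0.06},
    {"tx": 0,"ty": 0,"tz": 0.06,"rx": 0,"ry": 0,"rz": 0,"hand": 0.06},
    {"tx": 0,"ty": 0,"tz": 0.1,"rx": 0,"ry": 0,"rz": 0,"hand": 0.06},
  ],
)

```text
time: 10.0
tool_pos: [0.5036, 0.3786, 0.2099]
ee_rot: [-3.141, -0.07, -0.002]
wrist_force: [0.9, -0.2, 0.2]
opening: 0.0598
```

```bash
python3 look.py w6 pan_left cell_1; python3 - <<'E'
from h import *
p=ctrl.snapshot("side");save(p,"s4.png",(190,80,290,220),4)
E
```

```text
10.0 [0.5036 0.3786 0.2099] [-3.1407 -0.0696 -0.0024] 0.0598 0.7477 [ 0.8852 -0.2429  0.2162]
cell_1 [0.5    0.3778 0.1007] 0.71 [283. 217.]
cell_1 [0.5344 0.3816 0.0994] 0.57 [280. 166.]
```

View pics/w6.png

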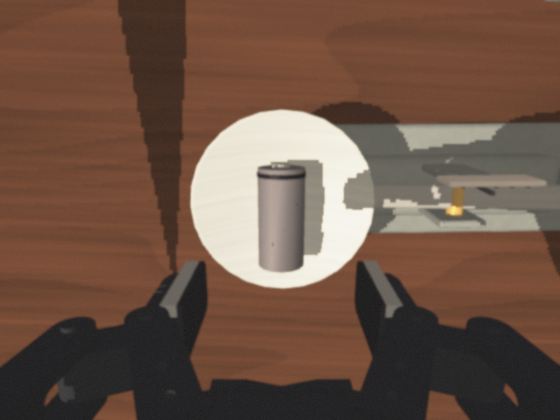

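View pics/s4.png

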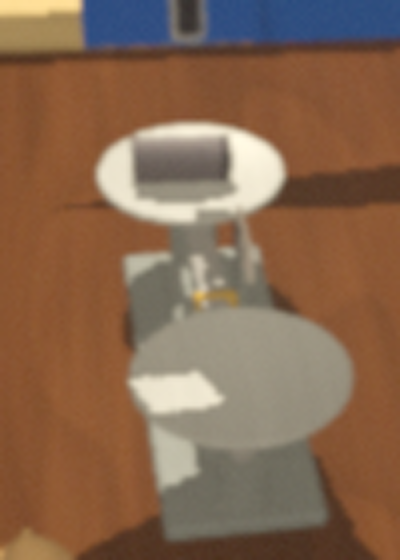

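Cell lies centred on the left pan, wrist pixel (281,217), and that pan is down. Going for the second cell.

Request:
drive_tool(
  rows=[
    {"tx": -0.002,"ty": -0.04,"tz": 0,"rx": 0,"ry": 0,"rz": 0,"hand": 0.06},
    {"tx": -0.005,"ty": -0.09,"tz": 0,"rx": 0,"ry": 0,"rz": 0,"hand": 0.06},
    {"tx": -0.008,"ty": -0.145,"tz": 0,"rx": 0,"ry": 0,"rz": 0,"hand": 0.06},
    {"tx": -0.012,"ty": -0.2,"tz": 0,"rx": 0,"ry": 0,"rz": 0,"hand": 0.06},
    {"tx": -0.015,"ty": -0.255,"tz": 0,"rx": 0,"ry": 0,"rz": 0,"hand": 0.06},
    {"tx": -0.018,"ty": -0.31,"tz": 0,"rx": 0,"ry": 0,"rz": 0,"hand": 0.06},
    {"tx": -0.021,"ty": -0.365,"tz": 0,"rx": 0,"ry": 0,"rz": 0,"hand": 0.06},
    {"tx": -0.024,"ty": -0.42,"tz": -0.01,"rx": 0,"ry": 0,"rz": 0,"hand": 0.06},
    {"tx": -0.027,"ty": -0.475,"tz": -0.03,"rx": 0,"ry": 0,"rz": 0,"hand": 0.06},
    {"tx": -0.0295,"ty": -0.52,"tz": -0.06,"rx": 0,"ry": 0,"rz": 0,"hand": 0.06},
    {"tx": -0.0295,"ty": -0.537,"tz": -0.1,"rx": 0,"ry": 0,"rz": 0,"hand": 0.06},
    {"tx": -0.0295,"ty": -0.537,"tz": -0.135,"rx": 0,"ry": 0,"rz": 0,"hand": 0.06},
    {"tx": -0.0295,"ty": -0.537,"tz": -0.16,"rx": 0,"ry": 0,"rz": 0,"hand": 0.06},
    {"tx": -0.0295,"ty": -0.537,"tz": -0.172,"rx": 0,"ry": 0,"rz": 0,"hand": 0.06},
    {"tx": -0.0295,"ty": -0.537,"tz": -0.178,"rx": 0,"ry": 0,"rz": 0,"hand": 0.06},
    {"tx": -0.0295,"ty": -0.537,"tz": -0.178,"rx": 0,"ry": 0,"rz": 0,"hand": 0.06},
  ],
)

```text
time: 12.2
tool_pos: [0.4743, -0.1583, 0.0313]
ee_rot: [-3.14, -0.07, -0.005]
wrist_force: [-0.4, -0.2, 0.1]
opening: 0.0602
```

```bash
python3 look.py w7
```

```text
12.2 [ 0.4743 -0.1583  0.0313] [-3.1401 -0.0699 -0.0047] 0.0602 0.0136 [-0.4491 -0.1827  0.1044]
```

View pics/w7.png

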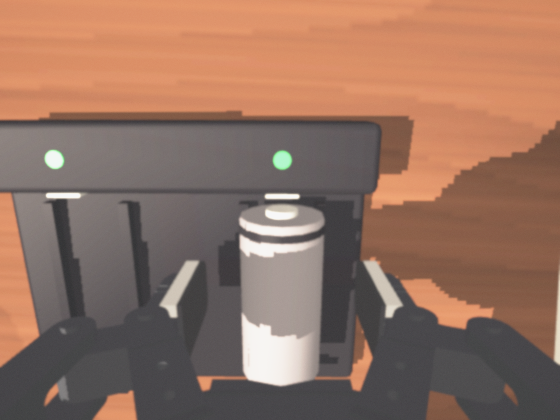

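Aligned over the second cell at (282,290). Grip and lift.

Request:
drive_tool(
  rows=[
    {"tx": 0,"ty": 0,"tz": 0,"rx": 0,"ry": 0,"rz": 0,"hand": 0.02},
    {"tx": 0,"ty": 0,"tz": 0,"rx": 0,"ry": 0,"rz": 0,"hand": 0.02},
    {"tx": 0,"ty": 0,"tz": 0,"rx": 0,"ry": 0,"rz": 0,"hand": 0.02},
    {"tx": 0,"ty": 0,"tz": 0,"rx": 0,"ry": 0,"rz": 0,"hand": 0.02},
    {"tx": 0,"ty": 0,"tz": 0.02,"rx": 0,"ry": 0,"rz": 0,"hand": 0.02},
    {"tx": 0,"ty": 0,"tz": 0.06,"rx": 0,"ry": 0,"rz": 0,"hand": 0.02},
    {"tx": 0,"ty": 0,"tz": 0.11,"rx": 0,"ry": 0,"rz": 0,"hand": 0.02},
    {"tx": 0.005,"ty": 0.03,"tz": 0.16,"rx": 0,"ry": 0,"rz": 0,"hand": 0.02},
    {"tx": 0.012,"ty": 0.08,"tz": 0.17,"rx": 0,"ry": 0,"rz": 0,"hand": 0.02},
    {"tx": 0.02,"ty": 0.13,"tz": 0.17,"rx": 0,"ry": 0,"rz": 0,"hand": 0.02},
    {"tx": 0.03,"ty": 0.18,"tz": 0.17,"rx": 0,"ry": 0,"rz": 0,"hand": 0.02},
    {"tx": 0.038,"ty": 0.23,"tz": 0.165,"rx": 0,"ry": 0,"rz": 0,"hand": 0.02},
    {"tx": 0.042,"ty": 0.265,"tz": 0.15,"rx": 0,"ry": 0,"rz": 0,"hand": 0.02},
    {"tx": 0.042,"ty": 0.275,"tz": 0.13,"rx": 0,"ry": 0,"rz": 0,"hand": 0.02},
    {"tx": 0.042,"ty": 0.275,"tz": 0.122,"rx": 0,"ry": 0,"rz": 0,"hand": 0.02},
    {"tx": 0.042,"ty": 0.275,"tz": 0.122,"rx": 0,"ry": 0,"rz": 0,"hand": 0.02},
  ],
  grip_force=60,
)

```text
time: 14.25
tool_pos: [0.5163, 0.1161, 0.1536]
ee_rot: [-3.141, -0.069, -0.004]
wrist_force: [0.1, 0.1, -1.8]
opening: 0.0303
```

```bash
python3 look.py w8
```

```text
14.25 [0.5163 0.1161 0.1536] [-3.1407 -0.0691 -0.0045] 0.0303 0.0199 [ 0.0744  0.1492 -1.7991]
```

View pics/w8.png

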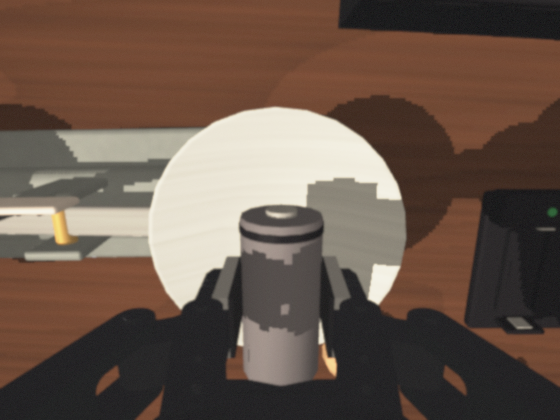

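Cell is over the pan at (281,290), the pan centre about (278,230). Lower, release and rise.

Request:
drive_tool(
  rows=[
    {"tx": 0,"ty": 0.001,"tz": -0.018,"rx": 0,"ry": 0,"rz": 0,"hand": 0.02},
    {"tx": 0,"ty": 0.001,"tz": -0.026,"rx": 0,"ry": 0,"rz": 0,"hand": 0.02},
    {"tx": 0,"ty": 0.001,"tz": -0.03,"rx": 0,"ry": 0,"rz": 0,"hand": 0.02},
    {"tx": 0,"ty": 0.001,"tz": -0.033,"rx": 0,"ry": 0,"rz": 0,"hand": 0.02},
    {"tx": 0,"ty": 0.001,"tz": -0.035,"rx": 0,"ry": 0,"rz": 0,"hand": 0.02},
    {"tx": 0,"ty": 0.001,"tz": -0.035,"rx": 0,"ry": 0,"rz": 0,"hand": 0.034},
    {"tx": 0,"ty": 0.001,"tz": -0.035,"rx": 0,"ry": 0,"rz": 0,"hand": 0.04},
    {"tx": 0,"ty": 0.001,"tz": -0.035,"rx": 0,"ry": 0,"rz": 0,"hand": 0.048},
    {"tx": 0,"ty": 0.001,"tz": -0.035,"rx": 0,"ry": 0,"rz": 0,"hand": 0.056},
    {"tx": 0,"ty": 0.001,"tz": -0.035,"rx": 0,"ry": 0,"rz": 0,"hand": 0.06},
    {"tx": 0,"ty": 0.001,"tz": -0.02,"rx": 0,"ry": 0,"rz": 0,"hand": 0.06},
    {"tx": 0,"ty": 0.001,"tz": 0.02,"rx": 0,"ry": 0,"rz": 0,"hand": 0.06},
    {"tx": 0,"ty": 0.001,"tz": 0.06,"rx": 0,"ry": 0,"rz": 0,"hand": 0.06},
    {"tx": 0,"ty": 0.001,"tz": 0.06,"rx": 0,"ry": 0,"rz": 0,"hand": 0.06},
    {"tx": 0,"ty": 0.001,"tz": 0.06,"rx": 0,"ry": 0,"rz": 0,"hand": 0.06},
    {"tx": 0,"ty": 0.001,"tz": 0.06,"rx": 0,"ry": 0,"rz": 0,"hand": 0.06},
    {"tx": 0,"ty": 0.001,"tz": 0.06,"rx": 0,"ry": 0,"rz": 0,"hand": 0.06},
  ],
  grip_force=20,
)

```text
time: 16.42
tool_pos: [0.5165, 0.1169, 0.2133]
ee_rot: [-3.141, -0.069, -0.004]
wrist_force: [-1.0, -0.5, -0.2]
opening: 0.0598
```

```bash
python3 look.py w9 pan_right cell_1; python3 - <<'E'
from h import *
p=ctrl.snapshot("side");save(p,"s5.png",(190,80,290,220),4)
for r in ctrl.place_of(p,"pan_left")[:2]+ctrl.place_of(p,"pan_right")[:2]: print(toW(p,r["at"]),r["confidence"])
E
```

```text
16.43 [0.5165 0.1169 0.2133] [-3.1407 -0.0685 -0.0037] 0.0598 0.0051 [-1.0178 -0.4865 -0.1511]
pan_right [ 0.5138  0.2513 -0.0019] 0.64 [139. 178.]
cell_1 [0.5125 0.1192 0.0963] 0.97 [279. 214.]
[0.50566343 0.37811582 0.09852841] 0.7
[ 0.50455015  0.24857235 -0.00442648] 0.67
[0.5176217  0.11756578 0.08261313] 0.96
```

View pics/w9.png

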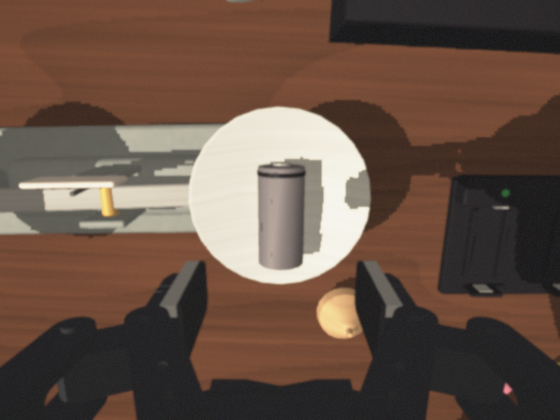

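View pics/s5.png

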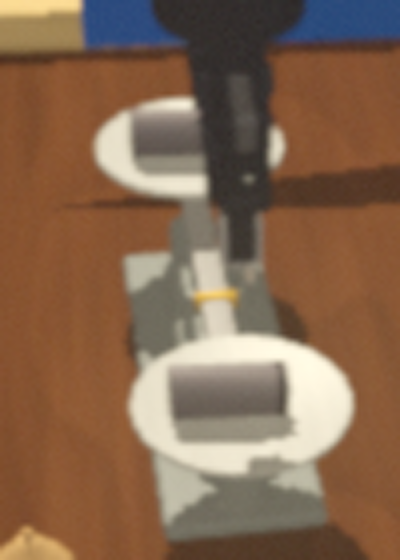

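The right pan is down (z≈0.08) and the left up (0.0985), with both cells let go, so the right-hand cell is the heavier. Picking it up.

Request:
drive_tool(
  rows=[
    {"tx": -0.003,"ty": 0,"tz": -0.04,"rx": 0,"ry": 0,"rz": 0,"hand": 0.06},
    {"tx": -0.003,"ty": 0,"tz": -0.08,"rx": 0,"ry": 0,"rz": 0,"hand": 0.06},
    {"tx": -0.003,"ty": 0,"tz": -0.1,"rx": 0,"ry": 0,"rz": 0,"hand": 0.06},
    {"tx": -0.003,"ty": 0,"tz": -0.11,"rx": 0,"ry": 0,"rz": 0,"hand": 0.06},
    {"tx": -0.003,"ty": 0,"tz": -0.11,"rx": 0,"ry": 0,"rz": 0,"hand": 0.06},
  ],
  grip_force=40,
)

```text
time: 17.35
tool_pos: [0.5137, 0.1169, 0.104]
ee_rot: [-3.141, -0.069, -0.006]
wrist_force: [0.7, 0.1, 0.9]
opening: 0.0603
```

```bash
python3 look.py w10;  python3 - <<'E'
from h import *
p=ctrl.snapshot("side");save(p,"s6.png",(190,80,290,220),4)
E
```

```text
17.35 [0.5137 0.1169 0.104 ] [-3.1407 -0.0686 -0.0055] 0.0603 0.0212 [0.6718 0.0701 0.8501]
```

View pics/w10.png

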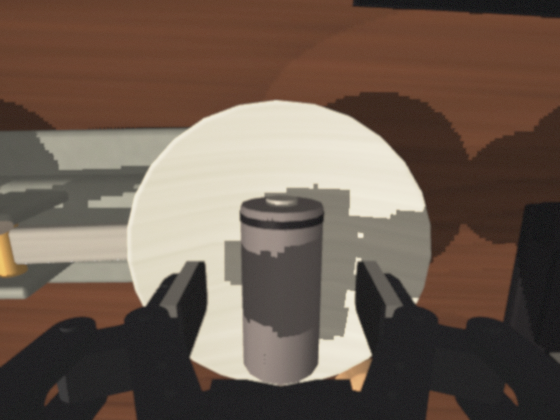

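View pics/s6.png

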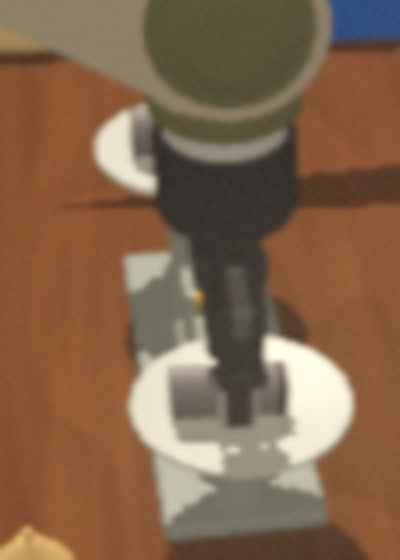

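The cell is centred between the fingers at (282,290). Closing.

Request:
drive_tool(
  rows=[
    {"tx": 0,"ty": 0,"tz": 0,"rx": 0,"ry": 0,"rz": 0,"hand": 0.02},
    {"tx": 0,"ty": 0,"tz": 0,"rx": 0,"ry": 0,"rz": 0,"hand": 0.02},
    {"tx": 0,"ty": 0,"tz": 0,"rx": 0,"ry": 0,"rz": 0,"hand": 0.02},
    {"tx": 0,"ty": 0,"tz": 0,"rx": 0,"ry": 0,"rz": 0,"hand": 0.02},
  ],
  grip_force=40,
)

```text
time: 17.95
tool_pos: [0.5145, 0.1171, 0.1056]
ee_rot: [-3.14, -0.069, -0.011]
wrist_force: [-0.6, 1.3, 6.3]
opening: 0.0306
```

Gripped, with the same small upward reaction as before. Lift, firm the grip, and carry toward the bay with the yaw turned to match the fan.

Request:
drive_tool(
  rows=[
    {"tx": 0,"ty": 0,"tz": 0.02,"rx": 0,"ry": 0,"rz": 0,"hand": 0.02},
    {"tx": 0,"ty": 0,"tz": 0.05,"rx": 0,"ry": 0,"rz": 0,"hand": 0.02},
    {"tx": 0,"ty": -0.02,"tz": 0.08,"rx": 0,"ry": 0,"rz": 2,"hand": 0.02},
    {"tx": 0,"ty": -0.07,"tz": 0.095,"rx": 0,"ry": 0,"rz": 5,"hand": 0.02},
    {"tx": 0,"ty": -0.12,"tz": 0.095,"rx": 0,"ry": 0,"rz": 9.5,"hand": 0.02},
    {"tx": 0,"ty": -0.17,"tz": 0.095,"rx": 0,"ry": 0,"rz": 9.5,"hand": 0.02},
    {"tx": 0,"ty": -0.22,"tz": 0.095,"rx": 0,"ry": 0,"rz": 9.5,"hand": 0.02},
    {"tx": 0,"ty": -0.27,"tz": 0.095,"rx": 0,"ry": 0,"rz": 9.5,"hand": 0.02},
    {"tx": 0,"ty": -0.32,"tz": 0.095,"rx": 0,"ry": 0,"rz": 9.5,"hand": 0.02},
    {"tx": 0,"ty": -0.37,"tz": 0.095,"rx": 0,"ry": 0,"rz": 9.5,"hand": 0.02},
    {"tx": 0,"ty": -0.42,"tz": 0.095,"rx": 0,"ry": 0,"rz": 9.5,"hand": 0.02},
    {"tx": 0,"ty": -0.455,"tz": 0.09,"rx": 0,"ry": 0,"rz": 9.5,"hand": 0.02},
    {"tx": 0,"ty": -0.463,"tz": 0.08,"rx": 0,"ry": 0,"rz": 9.5,"hand": 0.02},
    {"tx": 0,"ty": -0.463,"tz": 0.08,"rx": 0,"ry": 0,"rz": 9.5,"hand": 0.02},
    {"tx": 0,"ty": -0.463,"tz": 0.08,"rx": 0,"ry": 0,"rz": 9.5,"hand": 0.02},
  ],
  grip_force=100,
)

```text
time: 19.82
tool_pos: [0.5147, -0.3446, 0.1858]
ee_rot: [-3.123, -0.33, -0.011]
wrist_force: [-0.1, 0.3, -1.7]
opening: 0.0288
```

```bash
python3 look.py w11 cell_1 cell_1_button plus_plate spring_plate fan;  python3 - <<'E'
from h import *; import pickle
st,p=pickle.load(open("w11.pkl","rb")); save(p,"w11a.png",(180,30,400,230),3)
p=ctrl.snapshot("side");save(p,"s7.png",(180,260,400,420),3.5)
pickle.dump(p,open("s7.pkl","wb"))
E
```

```text
19.82 [ 0.5147 -0.3446  0.1858] [-3.1228 -0.3303 -0.0108] 0.0288 0.0079 [-0.0758  0.3263 -1.6776]
cell_1 [ 0.3152 -0.2259  0.015 ] 0.7 [116. 367.]
cell_1 [ 0.5109 -0.3405  0.1765] 0.66 [272. 286.]
cell_1_button [ 0.5502 -0.3401  0.1776] 0.84 [292. 196.]
plus_plate [ 0.5359 -0.3432  0.0135] 0.81 [286. 167.]
spring_plate [ 0.5528 -0.3397  0.1759] 0.18 [292. 188.]
fan [ 0.5333 -0.3407 -0.0002] 0.97 [282. 167.]
fan [ 0.5138 -0.3431  0.1753] 0.43 [280. 279.]
```

View pics/w11.png

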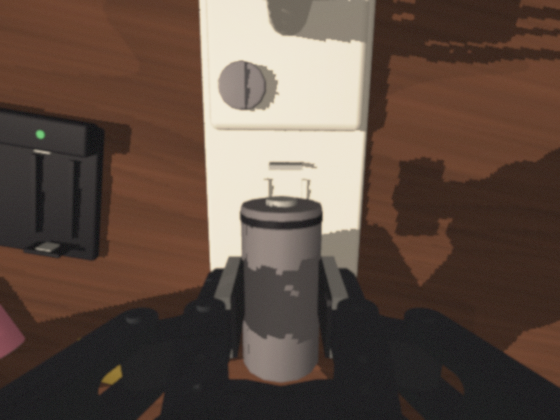

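View pics/s7.png

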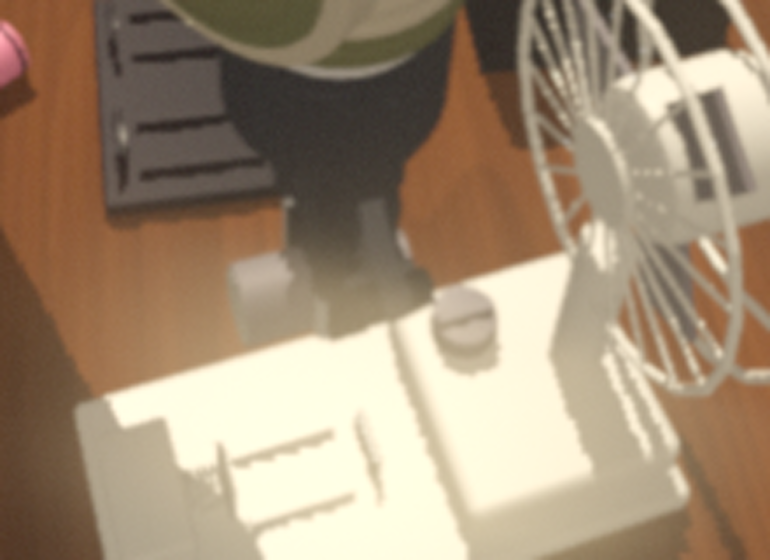

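View pics/w11a.png

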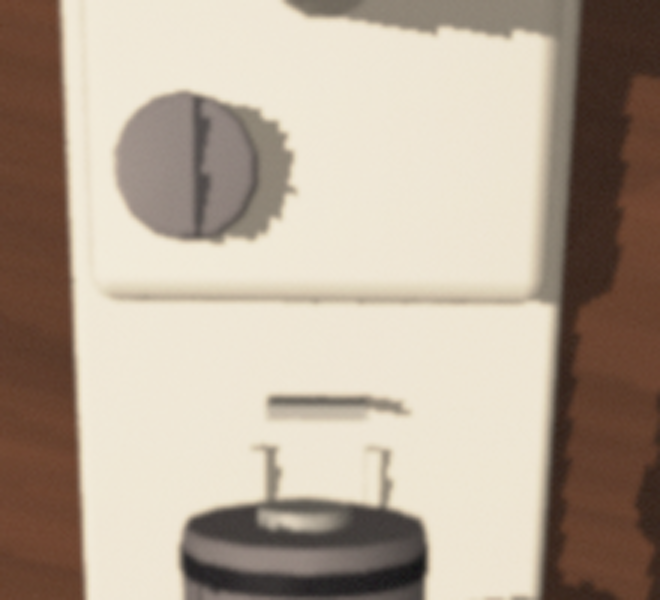

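```bash
python3 - <<'E'
from h import *; import pickle
np.set_printoptions(suppress=True,precision=4)
st,p=pickle.load(open("w11.pkl","rb"))
yaw=2*np.arctan2(.3303,3.1228); print(np.degrees(yaw))
c,s=np.cos(yaw),np.sin(yaw); R=np.array([[c,s],[-s,c]])
def g(u,v,z): 
    W=pix2plane(p,(u/3+180,v/3+30),z,st)[:2]; return R@(W-st["tool_pos"][:2]),W
for n,u,v,z in [("plusL",267,402,.034),("plusR",371,402,.034),("railL outer",253,448,.0215),("railR outer",391,448,.0215),("housL",105,297,.046),("housR",530,300,.046),("footL bot",90,590,.016),("footL top",62,10,.016),("footR b",541,590,.016),("footR mid",556,310,.016),("btn",305,515,.18),("bodyL",182,570,.18),("bodyR",427,570,.18)]:
    print(n,*g(u,v,z))
E
```

```text
12.075504616522785
plusL [0.0266 0.0102] [ 0.5386 -0.3291]
plusR [ 0.0267 -0.0162] [ 0.5441 -0.3549]
railL outer [0.0124 0.0144] [ 0.5238 -0.328 ]
railR outer [ 0.0125 -0.0225] [ 0.5316 -0.364 ]
housL [0.0533 0.048 ] [ 0.5568 -0.2866]
housR [ 0.0528 -0.0527] [ 0.5773 -0.3851]
footL bot [-0.0293  0.061 ] [ 0.4733 -0.2911]
footL top [0.1214 0.0608] [ 0.6207 -0.2598]
footR b [-0.0291 -0.0662] [ 0.5001 -0.4154]
footR mid [ 0.0485 -0.0657] [ 0.5758 -0.3987]
btn [0.0339 0.0009] [ 0.5476 -0.3367]
bodyL [0.0266 0.0166] [ 0.5372 -0.3228]
bodyR [ 0.0267 -0.0147] [ 0.5438 -0.3534]
```

Fan yaw matches the tool (12.1°). Bay centreline is 4 mm to the cell's right, and the plus plate's face is 11 mm behind the button tip. Shifting +2 mm along and −4 mm across in the fan frame, then descending to just above the plate.

Request:
drive_tool(
  rows=[
    {"tx": 0.0028,"ty": -0.0035,"tz": -0.03,"rx": 0,"ry": 0,"rz": 0,"hand": 0.02},
    {"tx": 0.0028,"ty": -0.0035,"tz": -0.07,"rx": 0,"ry": 0,"rz": 0,"hand": 0.02},
    {"tx": 0.0028,"ty": -0.0035,"tz": -0.1,"rx": 0,"ry": 0,"rz": 0,"hand": 0.02},
    {"tx": 0.0028,"ty": -0.0035,"tz": -0.115,"rx": 0,"ry": 0,"rz": 0,"hand": 0.02},
    {"tx": 0.0028,"ty": -0.0035,"tz": -0.12,"rx": 0,"ry": 0,"rz": 0,"hand": 0.02},
    {"tx": 0.0028,"ty": -0.0035,"tz": -0.12,"rx": 0,"ry": 0,"rz": 0,"hand": 0.02},
  ],
)

```text
time: 20.92
tool_pos: [0.5177, -0.3494, 0.0666]
ee_rot: [3.124, 0.329, 0.013]
wrist_force: [0.6, 0.2, -1.4]
opening: 0.0285
```

```bash
python3 look.py w12 plus_plate cell_1_button;  python3 - <<'E'
from h import *; import pickle
st,p=pickle.load(open("w12.pkl","rb")); save(p,"w12a.png",(180,30,400,230),3)
p=ctrl.snapshot("side");save(p,"s8.png",(190,300,350,420),5)
pickle.dump(p,open("s8.pkl","wb"))
p=ctrl.snapshot("scene");save(p,"c8.png",(160,80,300,190),5)
E
```

```text
20.93 [ 0.5177 -0.3494  0.0666] [3.124  0.3291 0.0126] 0.0285 0.0106 [ 0.5946  0.1821 -1.4016]
cell_1_button [ 0.5527 -0.3445  0.0569] 0.63 [291. 196.]
```

View pics/w12.png

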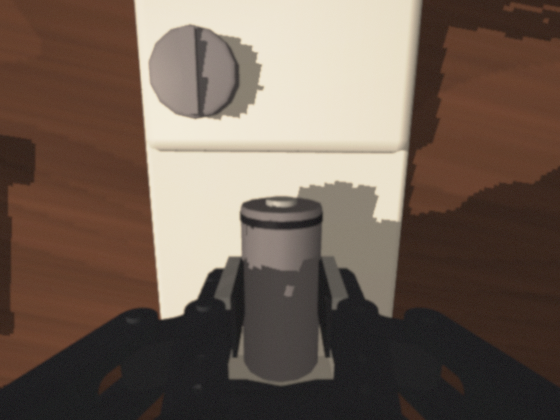

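View pics/s8.png

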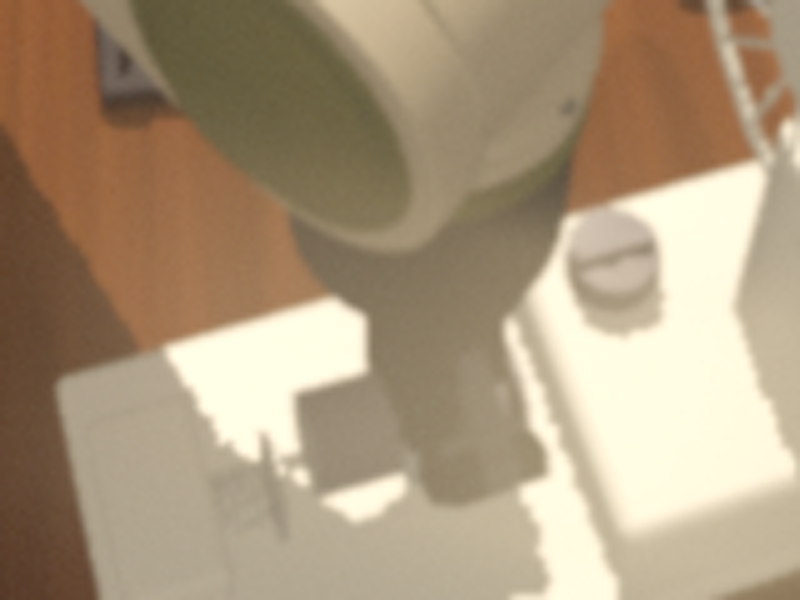

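View pics/c8.png

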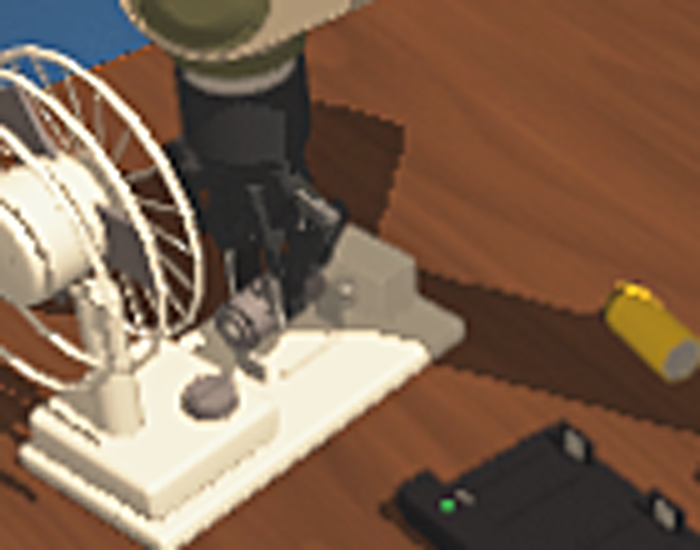

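View pics/w12a.png

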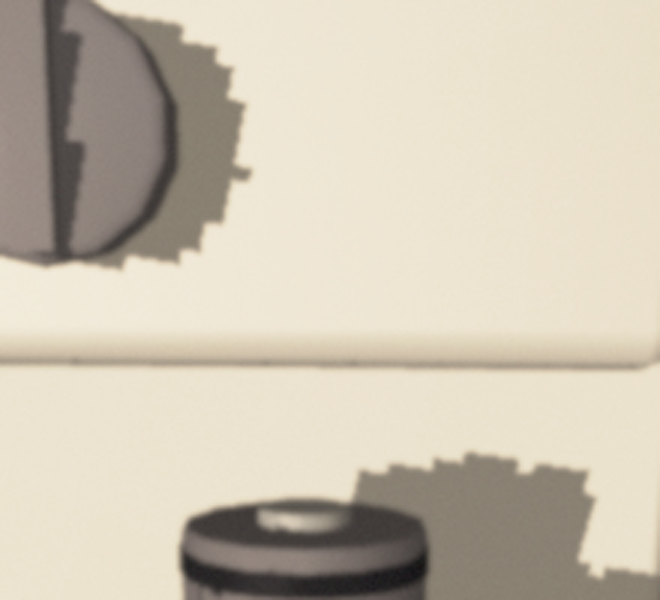

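```bash
python3 - <<'E'
from h import *; import pickle
np.set_printoptions(suppress=True,precision=4)
st,p=pickle.load(open("w12.pkl","rb"))
save(p,"w12b.png",(130,90,430,330),2.6)
Rt=cv2.Rodrigues(st["ee_rot"])[0]; print(Rt)
def g(u,v,z):
    W=pix2plane(p,(u,v),z,st); return Rt.T@(W-st["tool_pos"]),W
for n,u,v,z in [("hous",280,150,.046),("housL",152,149,.046),("housR",406,151,.046),("btn",281.7,202,.058)]:
    print(n,*g(u,v,z))
s=pickle.load(open("s8.pkl","rb"))
# side cam: flat end of the cell & spring plate
f=lambda u,v,z:pix2plane(s,(u/5+190,v/5+300),z)
e=Rt[:2,0]
o=st["tool_pos"][:2]
for n,u,v,z in [("cell flat top corner",297,397,.06),("cell flat bottom",322,492,.045),("spring top far",265,432,.047),("spring top near",285,540,.047),("hous edge",620,535,.046)]:
    W=f(u,v,z)[:2]; print(n,W,"x",e@(W-o))
E
```

```text
[[ 0.978   0.2084  0.008 ]
 [ 0.2084 -0.978   0.0005]
 [ 0.0079  0.0011 -1.    ]]
hous [ 0.0515 -0.0016  0.021 ] [ 0.5679 -0.3371  0.046 ]
housL [ 0.0519 -0.0533  0.021 ] [ 0.5575 -0.2864  0.046 ]
housR [0.0512 0.0495 0.0211] [ 0.5783 -0.3871  0.046 ]
btn [ 0.033  -0.0009  0.0089] [ 0.5499 -0.3416  0.058 ]
cell flat top corner [ 0.4817 -0.3418] x -0.03365203445039279
cell flat bottom [ 0.4874 -0.3657] x -0.03311900782474705
spring top far [ 0.4711 -0.346 ] x -0.04486342359419624
spring top near [ 0.4748 -0.3798] x -0.04829399247305516
hous edge [ 0.5765 -0.3887] x 0.04924405262160341
```

View pics/w12b.png

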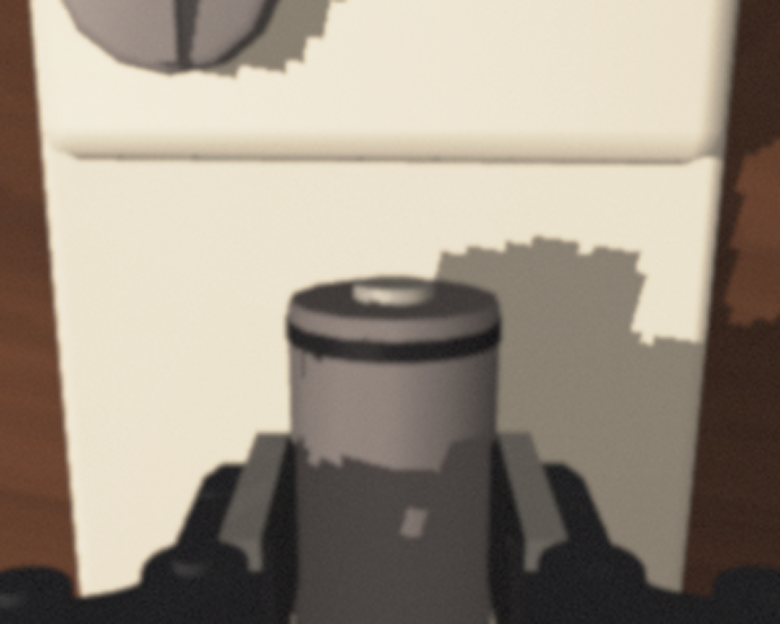

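Laterally centred within about 0.5 mm. Lowering another 5 mm (underside still above the plus plate), then sliding back toward the spring plate.

Request:
drive_tool(
  rows=[
    {"tx": 0,"ty": 0,"tz": -0.003,"rx": 0,"ry": 0,"rz": 0,"hand": 0.02},
    {"tx": 0,"ty": 0,"tz": -0.0055,"rx": 0,"ry": 0,"rz": 0,"hand": 0.02},
    {"tx": -0.002,"ty": -0.0004,"tz": -0.0055,"rx": 0,"ry": 0,"rz": 0,"hand": 0.02},
    {"tx": -0.0039,"ty": -0.0008,"tz": -0.0055,"rx": 0,"ry": 0,"rz": 0,"hand": 0.02},
    {"tx": -0.0039,"ty": -0.0008,"tz": -0.0055,"rx": 0,"ry": 0,"rz": 0,"hand": 0.02},
  ],
)

```text
time: 21.8
tool_pos: [0.5136, -0.3502, 0.0612]
ee_rot: [3.124, 0.329, 0.013]
wrist_force: [0.2, 0.3, -1.6]
opening: 0.0287
```

```bash
python3 look.py w13;  python3 - <<'E'
from h import *; import pickle
st,p=pickle.load(open("w13.pkl","rb")); save(p,"w13a.png",(180,100,400,300),3)
p=ctrl.snapshot("side");save(p,"s9.png",(190,300,350,420),5)
st=ctrl.sense(); print(st["wrist_force"])
E
```

```text
21.8 [ 0.5136 -0.3502  0.0612] [3.124  0.3288 0.0126] 0.0287 0.0055 [ 0.1826  0.3451 -1.5902]
[ 0.51396707 -0.15647831 -1.49892818]
```

View pics/s9.png

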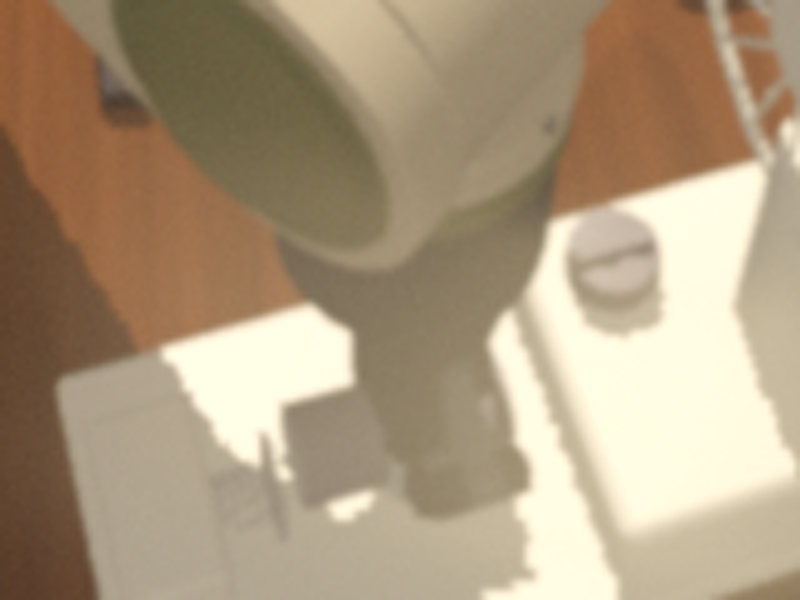

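View pics/w13a.png

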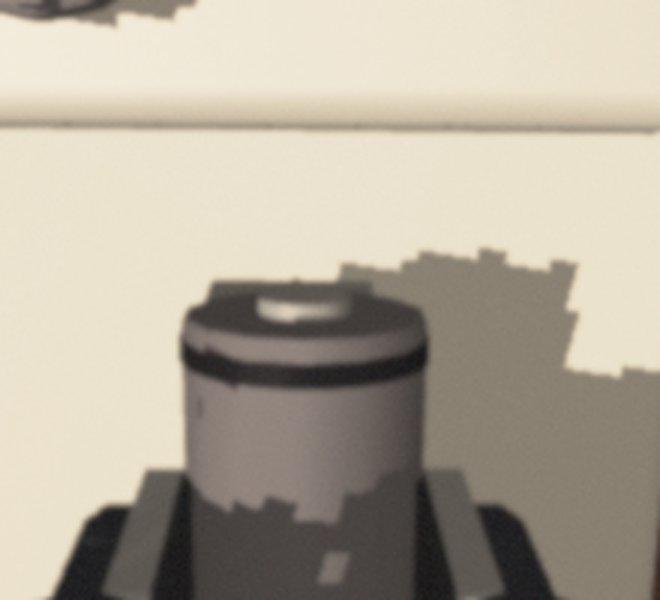

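```bash
python3 - <<'E'
from h import *; import pickle
np.set_printoptions(suppress=True,precision=4)
st,p=pickle.load(open("w13.pkl","rb"))
Rt=cv2.Rodrigues(st["ee_rot"])[0]
def g(u,v,z):
    W=pix2plane(p,(u/3+180,v/3+100),z,st); return Rt.T@(W-st["tool_pos"])
for n,u,v,z in [("plusL",210,283,.034),("plusR",371,283,.034),("btn",304,300,.0535),("bodyL",182,330,.0535),("bodyR",428,330,.0535),("housing",330,125,.046)]: print(n,g(u,v,z))
E
```

```text
plusL [ 0.0316 -0.0146  0.0274]
plusR [0.0316 0.0087 0.0274]
btn [ 0.034  -0.001   0.0079]
bodyL [ 0.03   -0.0167  0.0079]
bodyR [0.03   0.0149 0.0079]
housing [0.0553 0.0023 0.0156]
```

Request:
drive_tool(
  rows=[
    {"tx": -0.0012,"ty": 0.0008,"tz": 0,"rx": 0,"ry": 0,"rz": 0,"hand": 0.02},
    {"tx": -0.0022,"ty": 0.0006,"tz": 0,"rx": 0,"ry": 0,"rz": 0,"hand": 0.02},
    {"tx": -0.0031,"ty": 0.0004,"tz": 0,"rx": 0,"ry": 0,"rz": 0,"hand": 0.02},
    {"tx": -0.0031,"ty": 0.0004,"tz": 0,"rx": 0,"ry": 0,"rz": 0,"hand": 0.02},
  ],
)

```text
time: 22.4
tool_pos: [0.5106, -0.3497, 0.0612]
ee_rot: [3.124, 0.329, 0.013]
wrist_force: [0.1, -0.1, -1.6]
opening: 0.029
```

Request:
drive_tool(
  rows=[
    {"tx": -0.001,"ty": -0.0002,"tz": 0,"rx": 0,"ry": 0,"rz": 0,"hand": 0.02},
    {"tx": -0.002,"ty": -0.0004,"tz": 0,"rx": 0,"ry": 0,"rz": 0,"hand": 0.02},
    {"tx": -0.002,"ty": -0.0004,"tz": 0,"rx": 0,"ry": 0,"rz": 0,"hand": 0.02},
  ],
)

```text
time: 22.78
tool_pos: [0.5089, -0.3501, 0.0613]
ee_rot: [3.124, 0.329, 0.014]
wrist_force: [3.0, 1.6, -1.2]
opening: 0.029
```

Contact at about 3 N. Pushing on.

Request:
drive_tool(
  rows=[
    {"tx": -0.0012,"ty": -0.0003,"tz": 0,"rx": 0,"ry": 0,"rz": 0,"hand": 0.02},
    {"tx": -0.0024,"ty": -0.0005,"tz": 0,"rx": 0,"ry": 0,"rz": 0,"hand": 0.02},
    {"tx": -0.0036,"ty": -0.0008,"tz": 0,"rx": 0,"ry": 0,"rz": 0,"hand": 0.02},
    {"tx": -0.0045,"ty": -0.001,"tz": 0,"rx": 0,"ry": 0,"rz": 0,"hand": 0.02},
    {"tx": -0.0045,"ty": -0.001,"tz": 0,"rx": 0,"ry": 0,"rz": 0,"hand": 0.02},
  ],
)

```text
time: 23.4
tool_pos: [0.5051, -0.3509, 0.0615]
ee_rot: [3.123, 0.329, 0.017]
wrist_force: [6.7, 2.7, -2.2]
opening: 0.029
```

```bash
python3 look.py w14;  python3 - <<'E'
from h import *; import pickle
st,p=pickle.load(open("w14.pkl","rb")); save(p,"w14a.png",(180,100,400,300),3)
for i in range(3):
  p=ctrl.snapshot("side"); st=ctrl.sense(); print(st["wrist_force"],st["tool_pos"], st["wrist_force"]@[.978,.2084,0])
save(p,"s10.png",(190,300,350,420),5)
E
```

```text
23.4 [ 0.5051 -0.3509  0.0615] [3.1234 0.3285 0.0172] 0.029 0.0018 [ 6.6524  2.6557 -2.1604]
[ 6.63620588  2.39403885 -1.27620233] [ 0.50515944 -0.3509297   0.06153833] 6.989127049676491
[ 6.40124777  2.42488184 -1.17419004] [ 0.50514479 -0.35091624  0.06151048] 6.765765695927348
[ 6.03319762  2.74117178 -1.4166214 ] [ 0.50514996 -0.35093094  0.06152632] 6.4717274707477825
```

View pics/w14a.png

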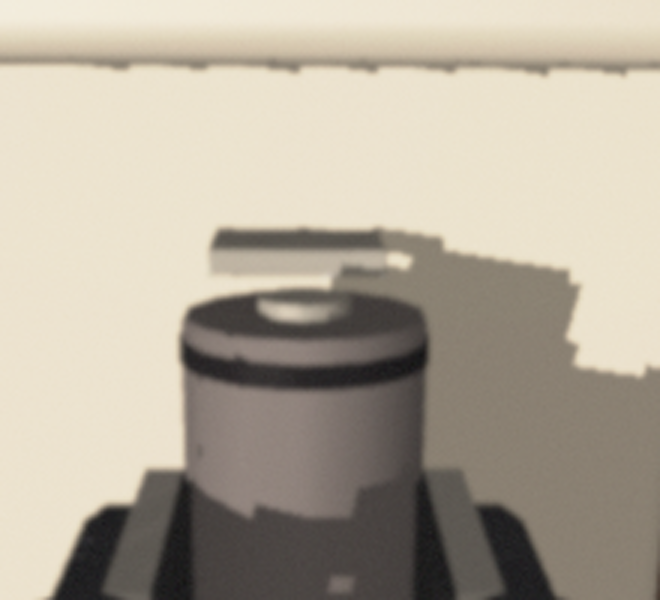

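View pics/s10.png

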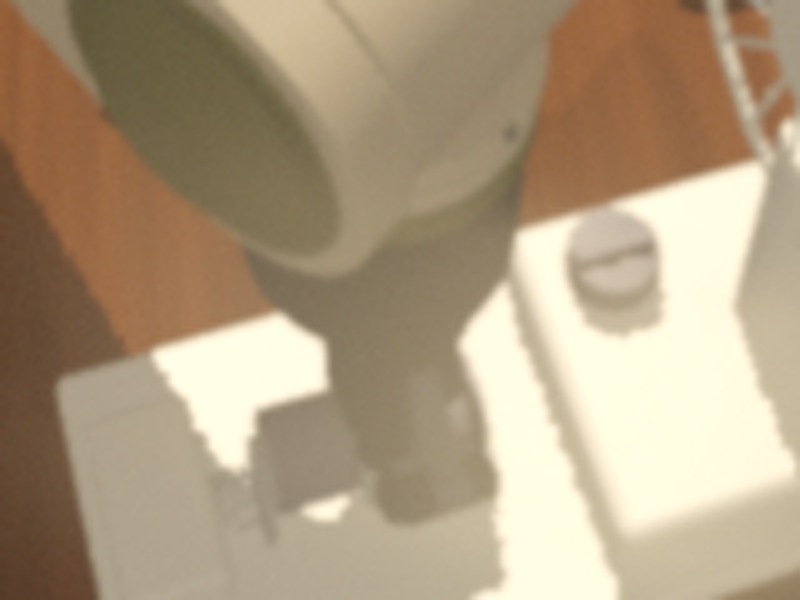

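```bash
python3 - <<'E'
from h import *; import pickle
np.set_printoptions(suppress=True,precision=4)
st,p=pickle.load(open("w14.pkl","rb"))
Rt=cv2.Rodrigues(st["ee_rot"])[0]
def g(u,v,z):
    W=pix2plane(p,(u/3+180,v/3+100),z,st); return Rt.T@(W-st["tool_pos"])
for n,u,v,z in [("front top",298,272,.034),("back top",298,250,.034),("L",211,262,.034),("R",387,262,.034),("btn",304,303,.0535),("btn2",304,303,.0555),("btn",304,303,.0515),("bodyfront",304,290,.0695),("housing",330,62,.046)]: print(n,g(u,v,z))
E
```

```text
front top [ 0.0331 -0.0019  0.0279]
back top [ 0.0363 -0.0019  0.0279]
L [ 0.0346 -0.0144  0.0279]
R [0.0346 0.011  0.0279]
btn [ 0.0335 -0.001   0.0084]
btn2 [ 0.034  -0.001   0.0064]
btn [ 0.033  -0.001   0.0104]
bodyfront [ 0.0391 -0.0011 -0.0075]
housing [0.0632 0.0022 0.0162]
```

Request:
drive_tool(
  rows=[
    {"tx": -0.0012,"ty": -0.0001,"tz": 0,"rx": 0,"ry": 0,"rz": 0,"hand": 0.02},
    {"tx": -0.002,"ty": -0.0001,"tz": 0,"rx": 0,"ry": 0,"rz": 0,"hand": 0.02},
    {"tx": -0.0026,"ty": -0.0001,"tz": 0,"rx": 0,"ry": 0,"rz": 0,"hand": 0.02},
    {"tx": -0.0026,"ty": -0.0001,"tz": 0,"rx": 0,"ry": 0,"rz": 0,"hand": 0.02},
  ],
  grip_force=110,
)

```text
time: 24.1
tool_pos: [0.5037, -0.3511, 0.0618]
ee_rot: [3.122, 0.328, 0.022]
wrist_force: [8.5, 1.6, -2.7]
opening: 0.0284
```

```bash
cat > f.py <<'E'
from h import *
F=[]
for i in range(4):
  p=ctrl.snapshot("side"); st=ctrl.sense(); F.append(st["wrist_force"])
F=np.array(F); f=F.mean(0); print("F",f.round(2),"along",round(f@[.978,.2084,0],2),"lat",round(f@[-.2084,.978,0],2),"pos",st["tool_pos"].round(5),"t",st["time"],st["ee_rot"].round(4))
E
python3 f.py; python3 look.py w15; python3 - <<'E'
from h import *; import pickle
st,p=pickle.load(open("w15.pkl","rb")); save(p,"w15a.png",(180,100,400,300),3)
Rt=cv2.Rodrigues(st["ee_rot"])[0]; print(Rt[2])
E
```

```text
F [ 8.41  1.29 -2.17] along 8.5 lat -0.49 pos [ 0.50374 -0.35114  0.06184] t 24.3 [3.1222 0.3285 0.0217]
24.3 [ 0.5037 -0.3511  0.0618] [3.1222 0.3285 0.0217] 0.0286 0.0012 [ 8.6962  1.0014 -1.9347]
[ 0.01355397  0.00355871 -0.99990181]
```

View pics/w15a.png

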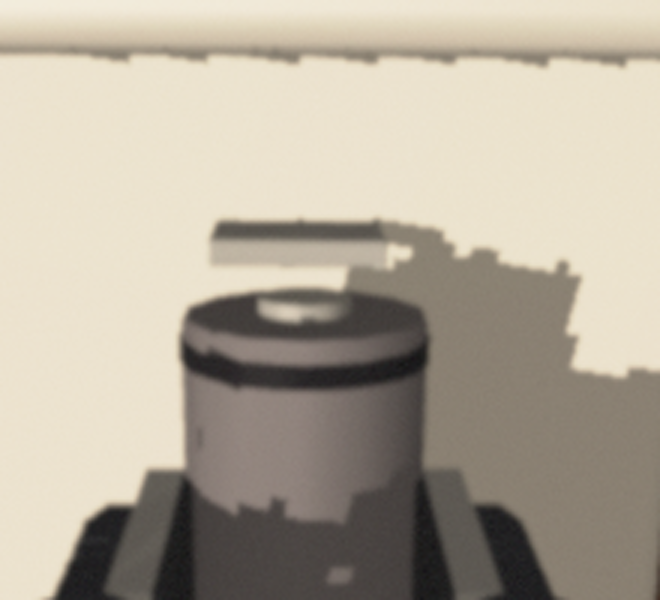

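Spring force is about 8.2 N (≈4.9 mm). A bit more is needed, and I'll trim the slight pitch.

Request:
drive_tool(
  rows=[
    {"tx": -0.0012,"ty": -0.0002,"tz": 0,"rx": -0.2,"ry": 1.0,"rz": 0,"hand": 0.02},
    {"tx": -0.002,"ty": -0.0004,"tz": 0,"rx": -0.2,"ry": 1.0,"rz": 0,"hand": 0.02},
    {"tx": -0.0024,"ty": -0.0005,"tz": 0,"rx": -0.2,"ry": 1.0,"rz": 0,"hand": 0.02},
    {"tx": -0.0024,"ty": -0.0005,"tz": 0,"rx": -0.2,"ry": 1.0,"rz": 0,"hand": 0.02},
  ],
)

```text
time: 24.85
tool_pos: [0.5026, -0.3514, 0.0617]
ee_rot: [3.12, 0.328, -0.001]
wrist_force: [10.5, 2.6, -5.1]
opening: 0.0286
```

```bash
python3 f.py; python3 look.py w16; python3 - <<'E'
from h import *; import pickle
st,p=pickle.load(open("w16.pkl","rb")); save(p,"w16a.png",(180,100,400,300),3)
Rt=cv2.Rodrigues(st["ee_rot"])[0]; print(Rt[2])
E
```

```text
F [10.    2.54 -5.32] along 10.31 lat 0.4 pos [ 0.50263 -0.35136  0.0617 ] t 25.05 [ 3.1203e+00  3.2820e-01 -1.2000e-03]
25.05 [ 0.5026 -0.3514  0.0617] [ 3.1203  0.3282 -0.0012] 0.0284 0.0016 [10.0202  2.2091 -5.1333]
[-0.00118042  0.0039547  -0.99999148]
```

View pics/w16a.png

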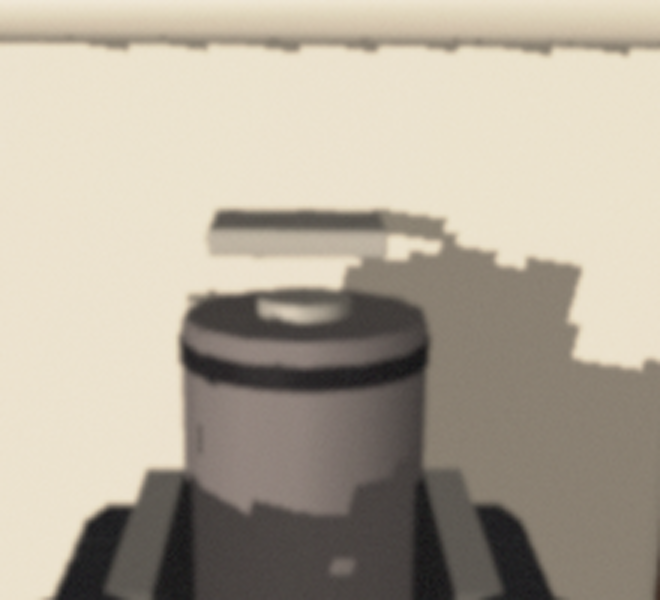

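Spring force is 10.0 N (about 6.3 mm), inside the 5.5–7 window, and the button is clear of the plus plate. Starting down while holding the push.

Request:
drive_tool(
  rows=[
    {"tx": -0.0012,"ty": -0.0002,"tz": -0.002,"rx": -0.1,"ry": 0.5,"rz": 0,"hand": 0.02},
    {"tx": -0.0012,"ty": -0.0002,"tz": -0.005,"rx": -0.1,"ry": 0.5,"rz": 0,"hand": 0.02},
    {"tx": -0.0012,"ty": -0.0002,"tz": -0.008,"rx": -0.1,"ry": 0.5,"rz": 0,"hand": 0.02},
    {"tx": -0.0012,"ty": -0.0002,"tz": -0.008,"rx": -0.1,"ry": 0.5,"rz": 0,"hand": 0.02},
  ],
)

```text
time: 25.6
tool_pos: [0.5033, -0.3521, 0.055]
ee_rot: [3.116, 0.328, -0.008]
wrist_force: [10.6, 1.7, 2.9]
opening: 0.0285
```

```bash
python3 f.py; python3 look.py w17; python3 - <<'E'
from h import *; import pickle
st,p=pickle.load(open("w17.pkl","rb")); save(p,"w17a.png",(180,100,400,300),3)
Rt=cv2.Rodrigues(st["ee_rot"])[0]; print(Rt[2])
E
```

```text
F [10.04  1.69  2.46] along 10.17 lat -0.44 pos [ 0.5033  -0.35215  0.055  ] t 25.8 [ 3.1163  0.3279 -0.0077]
25.8 [ 0.5033 -0.3521  0.055 ] [ 3.1163  0.3279 -0.0077] 0.0287 0.0015 [9.6408 1.3249 1.8562]
[-0.00574343  0.00751731 -0.99995525]
```

View pics/w17a.png

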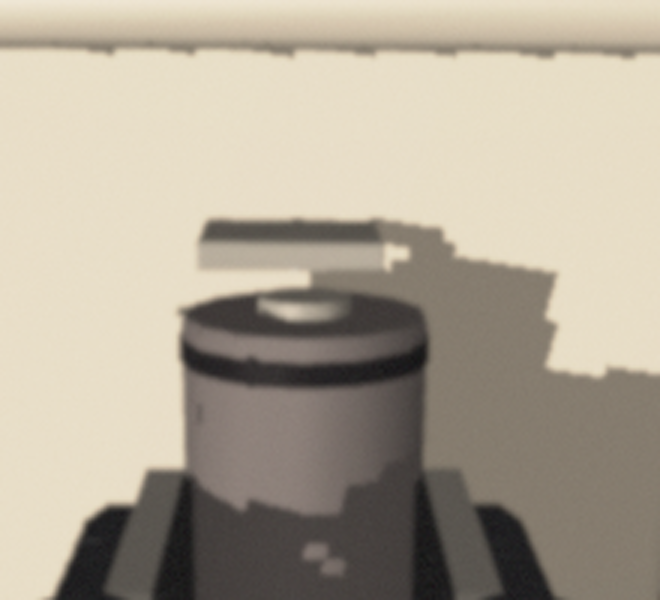

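```bash
python3 - <<'E'
from h import *; import pickle
np.set_printoptions(suppress=True,precision=4)
for nm,fr,ba,L,R,hz in [("w16",256,230,208,387,40),("w17",270,241,198,385,48)]:
    st,p=pickle.load(open(nm+".pkl","rb"))
    Rt=cv2.Rodrigues(st["ee_rot"])[0]
    def g(u,v,z):
        W=pix2plane(p,(u/3+180,v/3+100),z,st); return Rt.T@(W-st["tool_pos"])
    a=st["tool_pos"][2]-.0075
    for n,u,v,z in [("front top",298,fr,.034),("back top",298,ba,.034),("L",L,fr-5,.034),("R",R,fr-5,.034),("btn",304,303,a),("bodytop",304,290,a+.016),("housing",330,hz,.046)]: print(nm,n,g(u,v,z))
E
```

```text
w16 front top [ 0.0355 -0.0019  0.0277]
w16 back top [ 0.0393 -0.0019  0.0276]
w16 L [ 0.0363 -0.0148  0.0276]
w16 R [0.0363 0.0109 0.0277]
w16 btn [ 0.0337 -0.001   0.0075]
w16 bodytop [ 0.0394 -0.0011 -0.0086]
w16 housing [0.066  0.0022 0.0156]
w17 front top [ 0.035  -0.0018  0.0208]
w17 back top [ 0.0391 -0.0018  0.0208]
w17 L [ 0.0357 -0.0157  0.0207]
w17 R [0.0357 0.0102 0.0209]
w17 btn [ 0.0338 -0.001   0.0073]
w17 bodytop [ 0.0394 -0.0011 -0.0087]
w17 housing [0.0652 0.002  0.0086]
```

Request:
drive_tool(
  rows=[
    {"tx": -0.0021,"ty": 0.0018,"tz": -0.001,"rx": 0,"ry": 0,"rz": 0,"hand": 0.02},
    {"tx": -0.0021,"ty": 0.0018,"tz": -0.004,"rx": 0,"ry": 0,"rz": 0,"hand": 0.02},
    {"tx": -0.0021,"ty": 0.0018,"tz": -0.007,"rx": 0,"ry": 0,"rz": 0,"hand": 0.02},
    {"tx": -0.0021,"ty": 0.0018,"tz": -0.007,"rx": 0,"ry": 0,"rz": 0,"hand": 0.02},
  ],
)

```text
time: 26.35
tool_pos: [0.5032, -0.3512, 0.0494]
ee_rot: [3.112, 0.328, 0.0]
wrist_force: [9.8, 1.2, 3.1]
opening: 0.0287
```

```bash
python3 f.py; python3 look.py w18; python3 - <<'E'
from h import *; import pickle
st,p=pickle.load(open("w18.pkl","rb")); save(p,"w18a.png",(180,100,400,300),3)
Rt=cv2.Rodrigues(st["ee_rot"])[0]; print(Rt[2])
E
```

```text
F [10.36  0.96  3.18] along 10.33 lat -1.22 pos [ 0.50316 -0.35121  0.04945] t 26.55 [3.1124e+00 3.2760e-01 1.0000e-04]
26.55 [ 0.5032 -0.3512  0.0494] [3.1124 0.3276 0.0001] 0.0286 0.0011 [10.784   0.9063  3.6246]
[-0.00122375  0.01194094 -0.99992796]
```

View pics/w18a.png

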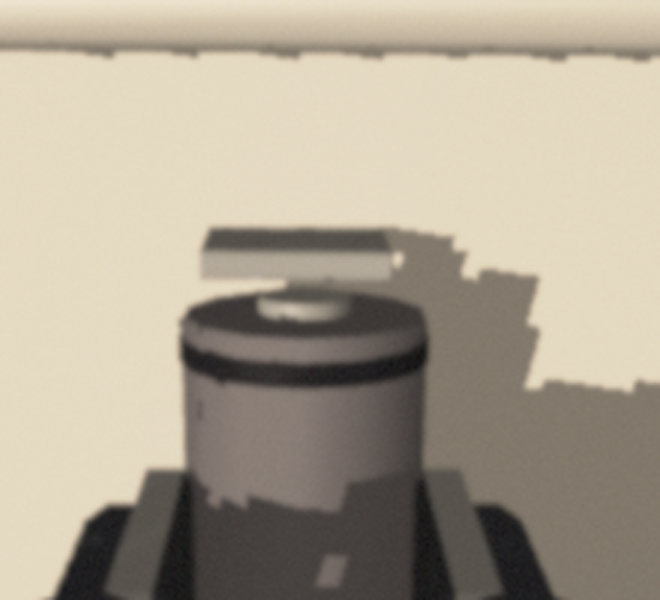

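Request:
drive_tool(
  rows=[
    {"tx": -0.002,"ty": 0.001,"tz": -0.002,"rx": 0.4,"ry": 0.1,"rz": 0,"hand": 0.02},
    {"tx": -0.002,"ty": 0.001,"tz": -0.004,"rx": 0.4,"ry": 0.1,"rz": 0,"hand": 0.02},
    {"tx": -0.002,"ty": 0.001,"tz": -0.006,"rx": 0.4,"ry": 0.1,"rz": 0,"hand": 0.02},
    {"tx": -0.002,"ty": 0.001,"tz": -0.006,"rx": 0.4,"ry": 0.1,"rz": 0,"hand": 0.02},
  ],
)

```text
time: 27.1
tool_pos: [0.5031, -0.3511, 0.0449]
ee_rot: [3.116, 0.328, 0.006]
wrist_force: [9.4, 1.6, 3.7]
opening: 0.0285
```

```bash
python3 f.py; python3 look.py w19; python3 - <<'E'
from h import *; import pickle
st,p=pickle.load(open("w19.pkl","rb")); save(p,"w19a.png",(180,100,400,300),3)
Rt=cv2.Rodrigues(st["ee_rot"])[0]; print(Rt[2])
E
```

```text
F [10.16  0.93  3.98] along 10.13 lat -1.21 pos [ 0.50312 -0.35105  0.04496] t 27.3 [3.1156 0.3282 0.0062]
27.3 [ 0.5031 -0.3511  0.045 ] [3.1156 0.3282 0.0062] 0.0285 0.0021 [10.4321  0.2945  3.7619]
[ 0.0029898   0.00915516 -0.99995362]
```

View pics/w19a.png

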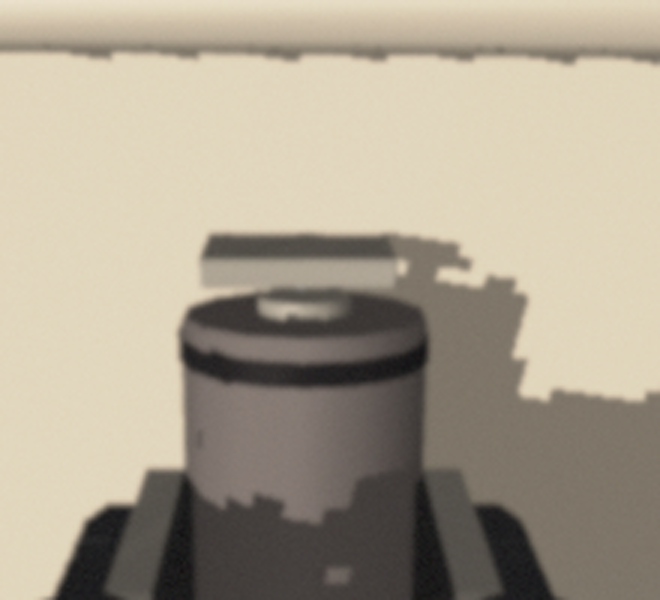

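Request:
drive_tool(
  rows=[
    {"tx": -0.0019,"ty": 0.0008,"tz": -0.002,"rx": 0.3,"ry": 0.2,"rz": 0,"hand": 0.02},
    {"tx": -0.0019,"ty": 0.0008,"tz": -0.004,"rx": 0.3,"ry": 0.2,"rz": 0,"hand": 0.02},
    {"tx": -0.0019,"ty": 0.0008,"tz": -0.005,"rx": 0.3,"ry": 0.2,"rz": 0,"hand": 0.02},
    {"tx": -0.0019,"ty": 0.0008,"tz": -0.005,"rx": 0.3,"ry": 0.2,"rz": 0,"hand": 0.02},
  ],
)

```text
time: 27.85
tool_pos: [0.5032, -0.351, 0.0415]
ee_rot: [3.117, 0.328, 0.009]
wrist_force: [10.4, 1.8, 4.2]
opening: 0.0287
```

```bash
python3 f.py; python3 look.py w20; python3 - <<'E'
from h import *; import pickle
st,p=pickle.load(open("w20.pkl","rb")); save(p,"w20a.png",(180,100,400,300),3)
Rt=cv2.Rodrigues(st["ee_rot"])[0]; print(Rt[2])
p=ctrl.snapshot("side");save(p,"s20.png",(190,300,350,420),5)
E
```

```text
F [10.05  1.82  4.24] along 10.21 lat -0.32 pos [ 0.50317 -0.35104  0.04148] t 28.05 [3.1174 0.3284 0.0093]
28.05 [ 0.5032 -0.351   0.0415] [3.1174 0.3284 0.0093] 0.0287 0.0007 [10.1562  1.5903  3.9124]
[ 0.00515317  0.00751275 -0.9999585 ]
```

View pics/w20a.png

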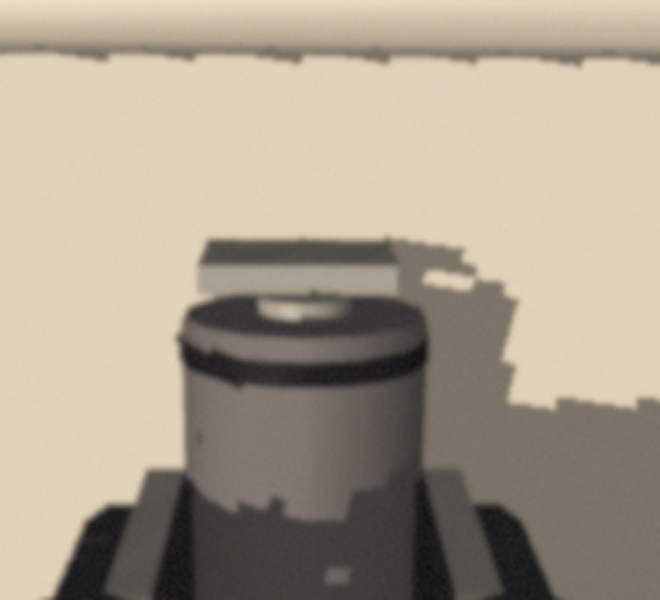

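View pics/s20.png

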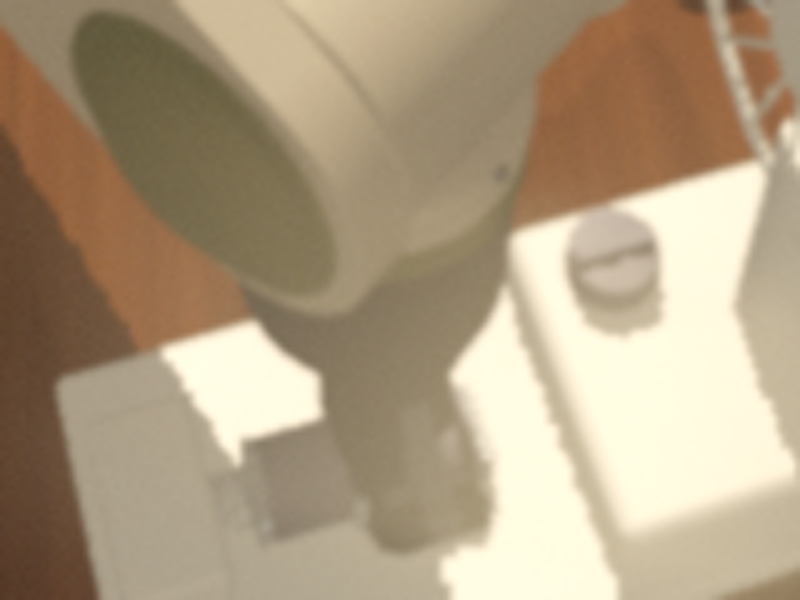

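Going in cleanly, button inside the plus plate and forces steady. Continuing down.

Request:
drive_tool(
  rows=[
    {"tx": -0.0019,"ty": 0.0008,"tz": -0.002,"rx": 0.2,"ry": 0.4,"rz": 0,"hand": 0.02},
    {"tx": -0.0019,"ty": 0.0008,"tz": -0.004,"rx": 0.2,"ry": 0.4,"rz": 0,"hand": 0.02},
    {"tx": -0.0019,"ty": 0.0008,"tz": -0.005,"rx": 0.2,"ry": 0.4,"rz": 0,"hand": 0.02},
    {"tx": -0.0019,"ty": 0.0008,"tz": -0.005,"rx": 0.2,"ry": 0.4,"rz": 0,"hand": 0.02},
  ],
)

```text
time: 28.65
tool_pos: [0.5029, -0.3512, 0.0399]
ee_rot: [3.117, 0.329, 0.007]
wrist_force: [2.7, 4.4, 20.0]
opening: 0.0289
```

```bash
python3 f.py; python3 look.py w21; python3 - <<'E'
from h import *; import pickle
st,p=pickle.load(open("w21.pkl","rb")); save(p,"w21a.png",(180,100,400,300),3)
Rt=cv2.Rodrigues(st["ee_rot"])[0]; print(Rt[2])
E
```

```text
F [ 2.8   4.48 19.88] along 3.67 lat 3.8 pos [ 0.50292 -0.35122  0.03992] t 28.85 [3.1168 0.3287 0.0066]
28.85 [ 0.5029 -0.3512  0.0399] [3.1168 0.3287 0.0066] 0.0282 0.0015 [ 3.2752  4.756  19.8586]
[ 0.00336954  0.00791677 -0.99996298]
```

View pics/w21a.png

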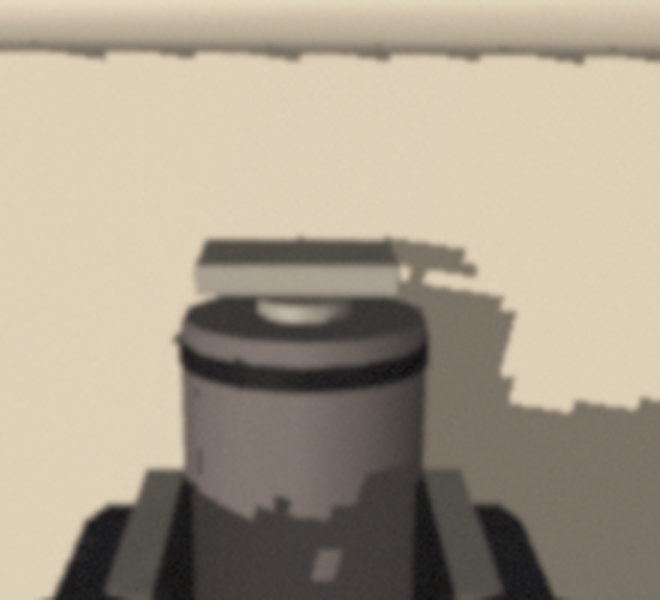

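A 20 N upward load with a +3.8 N lateral component suggests I'm riding on a rail or the floor. I'll ease up 1 mm and measure where it sits.

Request:
drive_tool(
  rows=[
    {"tx": -0.0015,"ty": 0.0008,"tz": 0.0005,"rx": 0.2,"ry": 0.2,"rz": 0,"hand": 0.02},
    {"tx": -0.0015,"ty": 0.0008,"tz": 0.001,"rx": 0.2,"ry": 0.2,"rz": 0,"hand": 0.02},
  ],
)

```text
time: 29.15
tool_pos: [0.5029, -0.3508, 0.0414]
ee_rot: [3.119, 0.329, 0.008]
wrist_force: [9.8, 0.4, -5.1]
opening: 0.0284
```

```bash
python3 f.py; python3 - <<'E'
from h import *; import pickle
np.set_printoptions(suppress=True,precision=4)
for nm,fr,L,R,hz in [("w20",292,199,398,50),("w21",295,196,400,50)]:
    st,p=pickle.load(open(nm+".pkl","rb"))
    Rt=cv2.Rodrigues(st["ee_rot"])[0]
    def g(u,v,z):
        W=pix2plane(p,(u/3+180,v/3+100),z,st); return Rt.T@(W-st["tool_pos"])
    a=st["tool_pos"][2]-.0075
    for n,u,v,z in [("front top",298,fr,.034),("L",L,fr-3,.034),("R",R,fr-3,.034),("btn",304,307,a),("bodytop",304,293,a+.016),("bodyL",182,335,a),("bodyR",428,335,a),("housing",330,hz,.046)]: print(nm,n,g(u,v,z))
E
```

```text
F [10.33  0.64 -3.85] along 10.24 lat -1.52 pos [ 0.50289 -0.35081  0.04127] t 29.35 [3.1186 0.3288 0.0075]
w20 front top [ 0.0351 -0.0018  0.0076]
w20 L [ 0.0355 -0.0144  0.0076]
w20 R [0.0355 0.0109 0.0077]
w20 btn [ 0.0331 -0.001   0.0077]
w20 bodytop [ 0.0389 -0.0011 -0.0083]
w20 bodyL [ 0.0294 -0.0167  0.0075]
w20 bodyR [0.0294 0.0149 0.0078]
w20 housing [ 0.0654  0.0017 -0.0042]
w21 front top [ 0.0351 -0.0018  0.006 ]
w21 L [ 0.0355 -0.0146  0.0059]
w21 R [0.0355 0.011  0.0061]
w21 btn [ 0.0332 -0.001   0.0076]
w21 bodytop [ 0.039  -0.0011 -0.0084]
w21 bodyL [ 0.0295 -0.0167  0.0075]
w21 bodyR [0.0294 0.0149 0.0077]
w21 housing [ 0.0654  0.0017 -0.0058]
```

Request:
drive_tool(
  rows=[
    {"tx": -0.0016,"ty": 0.0016,"tz": -0.001,"rx": 0.2,"ry": 0.2,"rz": 0,"hand": 0.02},
    {"tx": -0.0016,"ty": 0.0016,"tz": -0.002,"rx": 0.2,"ry": 0.2,"rz": 0,"hand": 0.02},
    {"tx": -0.0016,"ty": 0.0016,"tz": -0.003,"rx": 0.2,"ry": 0.2,"rz": 0,"hand": 0.02},
    {"tx": -0.0016,"ty": 0.0016,"tz": -0.003,"rx": 0.2,"ry": 0.2,"rz": 0,"hand": 0.02},
  ],
)

```text
time: 29.85
tool_pos: [0.5032, -0.3505, 0.0404]
ee_rot: [3.117, 0.329, 0.011]
wrist_force: [7.8, 0.5, 8.2]
opening: 0.0286
```

```bash
python3 f.py; python3 look.py w22; python3 - <<'E'
from h import *; import pickle
st,p=pickle.load(open("w22.pkl","rb")); save(p,"w22a.png",(180,100,400,300),3)
p=ctrl.snapshot("scene");save(p,"c22.png",(160,80,300,190),5)
E
```

```text
F [7.49 0.44 8.32] along 7.42 lat -1.13 pos [ 0.50327 -0.35055  0.04042] t 30.05 [3.1173 0.3287 0.0108]
30.05 [ 0.5033 -0.3505  0.0404] [3.1173 0.3287 0.0108] 0.0288 0.0024 [6.9696 0.7475 8.1635]
```

View pics/w22a.png

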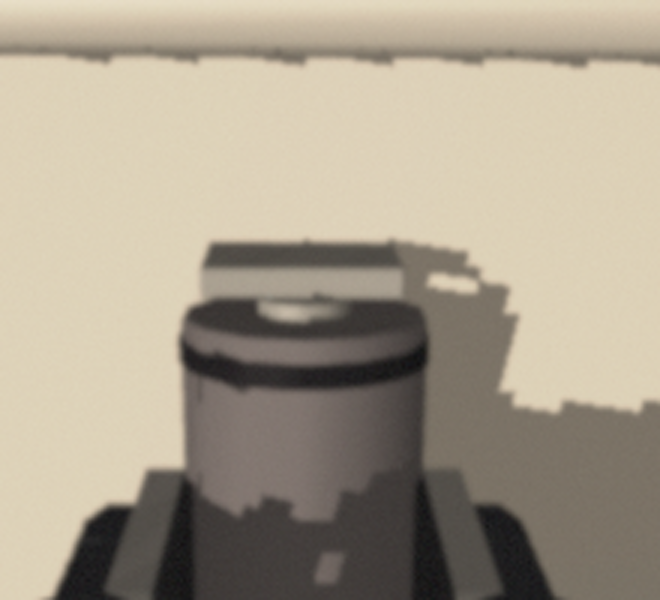

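View pics/c22.png

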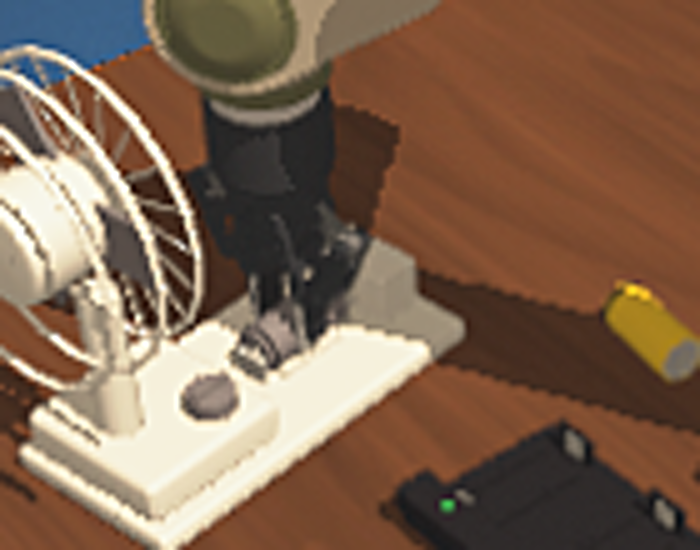

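Seated: the plate is centred on the button, 8 N from the floor, 7.4 N from the spring. Before opening I'll relax the push slowly so the button meets the plate without a knock.

Request:
drive_tool(
  rows=[
    {"tx": -0.0012,"ty": 0.0006,"tz": -0.001,"rx": 0,"ry": 0,"rz": 0,"hand": 0.02},
    {"tx": -0.0009,"ty": 0.0006,"tz": -0.001,"rx": 0,"ry": 0,"rz": 0,"hand": 0.02},
    {"tx": -0.0006,"ty": 0.0006,"tz": -0.001,"rx": 0,"ry": 0,"rz": 0,"hand": 0.02},
    {"tx": -0.0003,"ty": 0.0005,"tz": -0.001,"rx": 0,"ry": 0,"rz": 0,"hand": 0.02},
    {"tx": 0,"ty": 0.0005,"tz": -0.001,"rx": 0,"ry": 0,"rz": 0,"hand": 0.02},
    {"tx": 0,"ty": 0.0005,"tz": -0.001,"rx": 0,"ry": 0,"rz": 0,"hand": 0.02},
  ],
)

```text
time: 30.9
tool_pos: [0.5035, -0.3505, 0.0405]
ee_rot: [3.116, 0.329, 0.012]
wrist_force: [2.6, 0.6, 6.6]
opening: 0.0289
```

```bash
python3 f.py
```

```text
F [1.99 1.61 7.03] along 2.29 lat 1.16 pos [ 0.5035  -0.35049  0.04045] t 31.1 [3.1157 0.3287 0.0121]
```

Request:
drive_tool(
  rows=[
    {"tx": 0,"ty": 0.0002,"tz": -0.0005,"rx": 0,"ry": 0,"rz": 0,"hand": 0.02},
    {"tx": 0.0002,"ty": 0.0002,"tz": -0.0005,"rx": 0,"ry": 0,"rz": 0,"hand": 0.02},
    {"tx": 0.0004,"ty": 0.0002,"tz": -0.0005,"rx": 0,"ry": 0,"rz": 0,"hand": 0.02},
    {"tx": 0.0004,"ty": 0.0002,"tz": -0.0005,"rx": 0,"ry": 0,"rz": 0,"hand": 0.02},
  ],
)

```text
time: 31.6
tool_pos: [0.5036, -0.3505, 0.0405]
ee_rot: [3.115, 0.329, 0.011]
wrist_force: [-0.1, 1.3, 7.4]
opening: 0.0285
```

```bash
python3 f.py; python3 look.py w23;  python3 - <<'E'
from h import *; import pickle
st,p=pickle.load(open("w23.pkl","rb")); save(p,"w23a.png",(180,100,400,300),3)
E
```

```text
F [-0.48  1.17  7.06] along -0.23 lat 1.25 pos [ 0.50354 -0.35051  0.04047] t 31.8 [3.1154 0.3287 0.0113]
31.8 [ 0.5035 -0.3505  0.0405] [3.1154 0.3287 0.0113] 0.0287 0.0013 [-0.4227  1.9329  7.9415]
```

View pics/w23a.png

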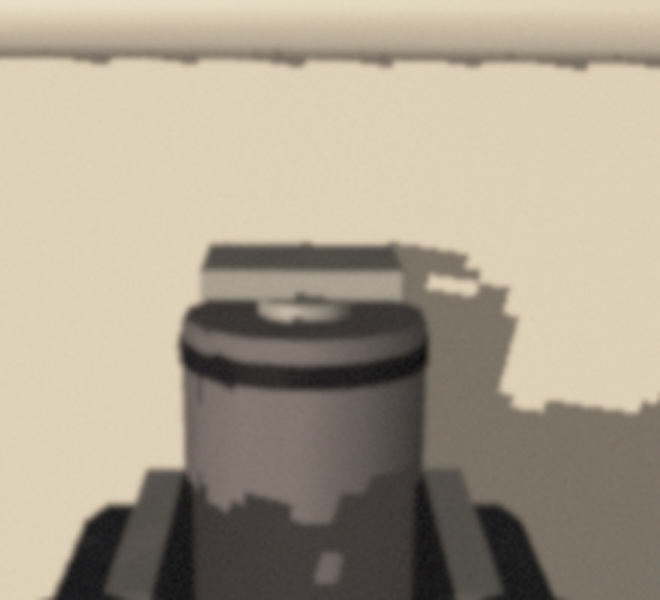

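The load along the axis is now balanced. Opening gradually.

Request:
drive_tool(
  rows=[
    {"tx": 0,"ty": 0,"tz": 0,"rx": 0,"ry": 0,"rz": 0,"hand": 0.02},
    {"tx": 0,"ty": 0,"tz": 0,"rx": 0,"ry": 0,"rz": 0,"hand": 0.02},
    {"tx": 0,"ty": 0,"tz": 0,"rx": 0,"ry": 0,"rz": 0,"hand": 0.032},
    {"tx": 0,"ty": 0,"tz": 0,"rx": 0,"ry": 0,"rz": 0,"hand": 0.036},
    {"tx": 0,"ty": 0,"tz": 0,"rx": 0,"ry": 0,"rz": 0,"hand": 0.042},
    {"tx": 0,"ty": 0,"tz": 0,"rx": 0,"ry": 0,"rz": 0,"hand": 0.05},
    {"tx": 0,"ty": 0,"tz": 0,"rx": 0,"ry": 0,"rz": 0,"hand": 0.05},
    {"tx": -0.001,"ty": 0,"tz": 0.03,"rx": 0,"ry": 0,"rz": 0,"hand": 0.05},
    {"tx": -0.01,"ty": 0,"tz": 0.07,"rx": 0,"ry": 0,"rz": 0,"hand": 0.05},
    {"tx": -0.03,"ty": 0,"tz": 0.11,"rx": 0,"ry": 0,"rz": 0,"hand": 0.05},
    {"tx": -0.06,"ty": 0,"tz": 0.14,"rx": 0,"ry": 0,"rz": 0,"hand": 0.05},
    {"tx": -0.06,"ty": 0,"tz": 0.14,"rx": 0,"ry": 0,"rz": 0,"hand": 0.05},
  ],
  grip_force=20,
)

```text
time: 33.35
tool_pos: [0.443, -0.3512, 0.1828]
ee_rot: [3.112, 0.326, 0.015]
wrist_force: [1.0, 0.2, -0.2]
opening: 0.0501
```

```bash
python3 look.py w24 cell_1 cell_1_button plus_plate bay spring_plate;  python3 - <<'E'
from h import *; import pickle
st,p=pickle.load(open("w24.pkl","rb")); save(p,"w24a.png",(180,30,400,230),3)
p=ctrl.snapshot("side");save(p,"s24.png",(190,300,350,420),5)
for q in ["cell_1","pan_left","pan_right"]:
  for r in ctrl.place_of(p,q)[:3]: print(q,toW(p,r["at"]),r["confidence"])
p=ctrl.snapshot("scene");save(p,"c24.png")
E
```

```text
33.35 [ 0.443  -0.3512  0.1828] [3.1119 0.3261 0.0148] 0.0501 0.0637 [ 1.0045  0.2353 -0.2014]
cell_1 [ 0.5003 -0.3475  0.0321] 0.94 [291. 123.]
cell_1 [ 0.3168 -0.2187  0.0136] 0.69 [104. 299.]
cell_1_button [ 0.5403 -0.3438  0.032 ] 0.91 [298.  66.]
cell_1_button [ 0.3181 -0.2556  0.015 ] 0.89 [145. 306.]
plus_plate [ 0.5368 -0.3437  0.0146] 0.48 [295.  73.]
bay [ 0.4717 -0.3559  0.0163] 0.53 [293. 161.]
spring_plate [ 0.4701 -0.3572  0.0151] 0.68 [294. 163.]
cell_1 [ 0.50219848 -0.35224295  0.0356462 ] 0.8
cell_1 [0.50091142 0.37627426 0.09910033] 0.72
cell_1 [ 0.31853861 -0.22055458  0.01436508] 0.72
pan_left [0.50473403 0.37849162 0.0770667 ] 0.86
```

View pics/w24a.png

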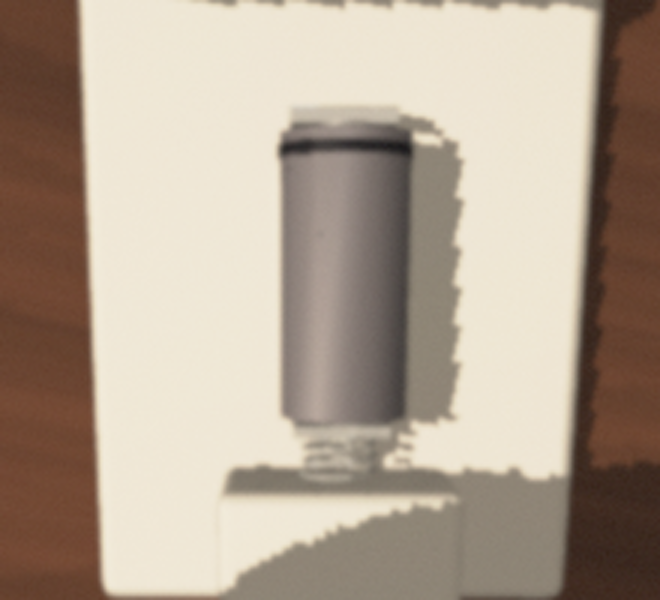

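View pics/s24.png

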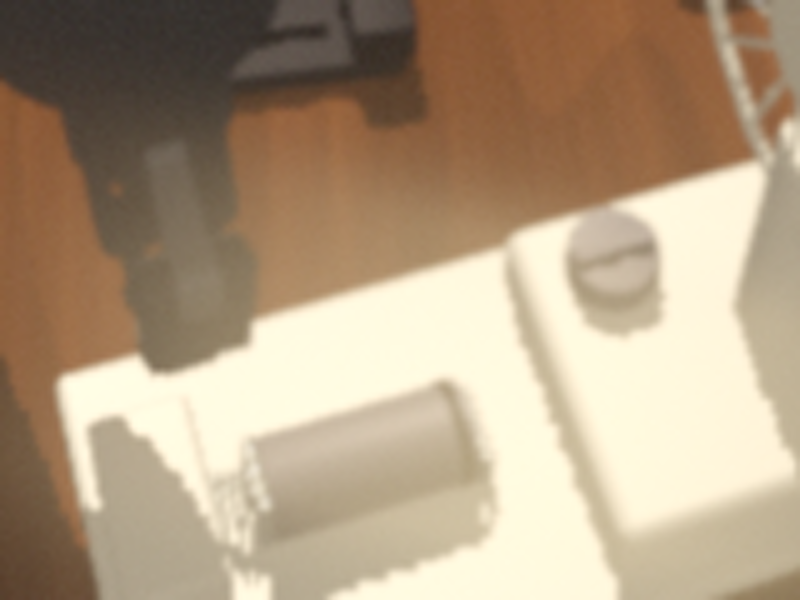

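View pics/c24.png

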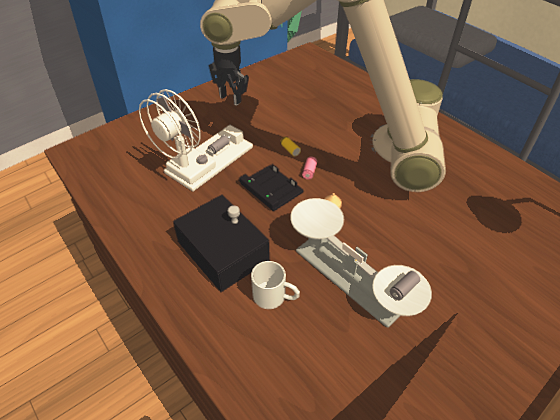

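The cell lies in the bay; wrist crop shows its button end against the plus plate (345,120) and the spring compressed behind the flat end (350,445). The lighter cell is alone on the left pan (scene 404,286). As one more check I'll reproject a model cylinder at the nominal bay pose.

```bash
python3 - <<'E'
from h import *; import pickle
np.set_printoptions(suppress=True,precision=4)
st,p=pickle.load(open("w24.pkl","rb"))
im=p["color"][:,:,::-1].copy(); big=cv2.resize(im[30:230,180:400],None,fx=3,fy=3,interpolation=cv2.INTER_CUBIC)
yaw=np.radians(12); e=np.array([np.cos(yaw),np.sin(yaw),0]); l=np.array([-e[1],e[0],0]); z=np.array([0,0,1.])
th=np.linspace(0,2*np.pi,60)
def draw(c,col):
    for s in(-.035,.033):
        X=c+s*e+.016*(np.cos(th)[:,None]*l+np.sin(th)[:,None]*z)
        q=(proj(p,X,st)-[180,30])*3
        cv2.polylines(big,[q.astype(int).reshape(-1,1,2)],True,col,1)
draw(np.array([.5015,-.3485,.032]),(0,0,255))
cv2.imwrite("pics/w24m.png",big)
p2=ctrl.snapshot("wrist"); print("diff",np.abs(p2["color"].astype(int)-p["color"])[50:200,250:330].mean()); print(ctrl.sense()["time"])
E
```

```text
diff 8.75938888888889
33.95
```

View pics/w24m.png

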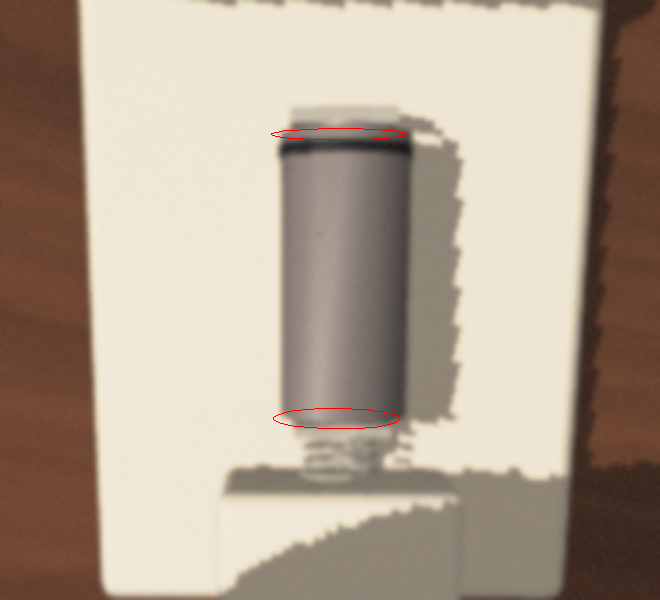

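The model agrees with the picture at floor height and level: end widths, length and angle match to within the calibration error. The cell is down and flat, so I'll hand in.

```bash
python3 - <<'E'
from h import *
s=ctrl.sense(); print(s["time"],s["wrist_force"],abs(s["joint_vel"]).max()); print(ctrl.close_job())
E
```

```text
33.95 [-0.368754   0.0551638  0.0454018] 0.0023882253683762907
the job is handed in; nothing more can be done
None
```

I weighed both cells, fitted the heavier one in the fan's bay, left the lighter one on the left pan, and handed the job in at 34 s. No verdict was reported.

**Weighing:** Each cell was laid on its own pan and released, and the right pan went fully down, so the cell from the charger's −y bay was the heavier.

**Fitting:** I pushed the spring plate back to about 10 N (around 6.3 mm) and lowered the cell between the contacts. I then eased the push off before opening the fingers, so the button would not knock the plus plate.

**Last checks:**
- The wrist estimate put the cell's axis at z = 0.032 m with the button end at the plus plate. The side camera read 0.0356 m for the same height, which would be slightly outside the 3 mm tolerance. I trusted the wrist view because the floor contact force and a cylinder reprojection both agreed with it.
- The reprojection matched the cell's angle and length to within calibration error. The model's button end was about 2 mm wider than the image, so that check is not exact.
- The force pressing the button on the plus plate and the spring force after release were not measured directly. I inferred them from the spring being compressed and the axial force on the wrist falling to zero.
- The lighter cell was on the left pan, the arm was clear and at rest, and the bystanders looked unmoved in the last overview picture.

**One thing went wrong on the way:** the first press into the bay met 20 N of upward force, probably from the cell bearing on the floor and a rail while about 1 mm off to the side. I lifted it, shifted it and lowered it again.

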